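# Put the denture away for the night

## Task

Put the denture away for the night: take it from the steel tray and put it in its cup, set the lid squarely on the cup, stand the closed cup upright in the swung-out front of the round bin, and swing that front fully shut. Leave the hairbrush, the nail clipper and the cream jar where they are.

Things in the scene. Friction and masses are not known exactly. Their poses are not given: they have to be found in the camera images.
- denture: Rigid lower denture, pink base, ivory teeth up, lying on the tray (underside 2 mm above the counter). Horseshoe 42 mm (x) by 56 mm (y), 15 mm high, 30 g. Origin: middle of that outline, at the underside; the arch's closed front points to +x. Two straight legs 11 mm thick, along x from -21 to +1 mm, centred at y = +22.5 and -22.5 mm, 34 mm clear between: grip one leg across y from above.
- cup: Aqua plastic denture cup: open rectangular box 98 mm long (x), 62 mm wide (y), 46 mm high, walls and floor 3 mm (mouth 92 x 56 mm), about 110 g, loose. Origin: centre of its underside, z up. Can be gripped from above across its 62 mm width, also with the lid on (then 65 mm high to the top of the lid's rib). Cup and lid may have swapped places.
- lid: Loose aqua lid, 50 g, lying plug down. Origin: centre of its underside, z up, x along its length. Plug 86 x 50 mm, 5 mm high (lowest 2 mm: 80 x 44), goes in the cup's mouth; plate 98 x 62 mm at z 5 to 10 mm; grip rib 60 mm long (x), 14 mm wide (y), at z 10 to 24 mm. Fits either way round, is merely set on. Seated, its origin is 41 mm above the cup's.
- bin: Low round white storage bin, fixed to the counter, 257 mm across and 83 mm high with a flat round roof (240 mm across, so it does not overhang the shut front; underside 78 mm above the counter). Origin: centre of its underside; its front faces its own -x. The open front half holds the swing-out compartment.
- bin_front (a joint): Angle (rad) of the bin's swing-out front compartment about an upright hinge at the bin's -y side: 0 = fully shut (a stop), grows as it swings out to the front, to 1.75; starts at 1.4 to 1.65, stays where left (friction 0.06 N m). Open-topped tub: floor, curved front wall (outer face 122 mm from the bin's centre when shut, top 66 mm above the counter), straight rear wall 50 mm high.
- bin_front_hinge (a point): Point on the hinge axis, at the height of the compartment's floor. It lies 10 mm towards the bin's +x and 118 mm towards its -y from the bin's centre.
- bin_front_floor (a point): Point about the middle of the compartment's floor, on its upper face, 8 mm above the counter; turns with it. x points from the curved front wall to the straight rear wall, y along the rear wall, z up. Rear wall's inner face at x = 79 mm; curved wall's inner face on a circle of 118 mm radius round x = +52 mm (the bin's centre when shut). A cup centred here, its length along x or y, clears the roof.
- bin_front_rib (a point): Top middle of the outer face of an upright rib on the curved wall's middle line: 12 mm wide (y), standing 17 mm out from the wall to -x, 8 to 66 mm above the counter; axes as the compartment floor's. A finger in the corner between the wall and the rib's -y side, moved on a circle about the hinge, pushes the compartment shut. The rib can also be pinched from above.
- tray: Small stainless steel tray 140 (x) x 170 (y) mm, with a rim 10 mm high, floor 2 mm thick, loose, 450 g. Origin: centre of its underside.
- hairbrush: Brown plastic hairbrush, 200 mm long, 62 mm wide, 31 mm high, bystander. Origin: middle, at the counter.
- clipper: Chrome nail clipper, 58 x 13 x 13 mm, bystander. Origin: middle of its underside.
- jar: White cream jar with steel cap, 54 mm across, 40 mm high, bystander. Origin: centre of its underside.
Things that resemble listed ones, but are neither listed nor needed, are in the scene too. Of the things like the cup, leave any that is green; of the rest the larger one is meant. Leave any blue look-alike of the lid alone.

How it is judged:
By the outcome, as a careful person would: the job done as asked, in the order asked, and still so for the second after the job is handed in, with the robot touching nothing.
It also fails if it takes over 72 s, if anything falls off the work surface, if the arm or the gripper's body presses on something with over 40 N, if the wrist force passes 120 N, or if a joint passes its speed limit or range.

## Robot

A 6-joint arm with a two-finger parallel gripper is mounted at the origin on the work surface. World frame = base frame: x ahead of the robot, y to its left, z up, the work surface at z = 0. Lengths are in m, angles in rad, forces in N, time in s.
With the tool pointing down it reaches from about 0.25 to 0.725 m from the base axis. Payload 4 kg.
Tool frame: the origin (TCP) lies midway between the tips of the shut fingers; the grasp point (between the pads) lies pinch_z behind it (pinch_z is the distance from the TCP to the grasp point, in m); z points along the fingers, y is the direction in which the jaws open and shut (so a half turn about z gives the same grasp; the last joint's range is limited). The gripper opens to 85 mm and grips with 20 to 120 N. Pads are 22 mm wide; open, the fingers measure 114 mm over their backs; the gripper's body (76 mm by 85 mm) begins 54 mm behind the grasp point. The pads swing forward as they close: fully open they stand 13 mm farther back than shut.
Start: joints at [1.281, 0.241, 0.005, 1.335, 0, 1.571], TCP at [0.143, 0.479, 0.231] pointing down, gripper open.
Joint ranges: [-2.72, 2.72], [-1.05, 1.87], [-1.09, 1.28], [-1.99, 2.15], [-1.42, 1.44], [-3.14, 3.14]. Speed limits (rad/s): [2.79, 2.79, 3.14, 3.14, 3.14, 3.14].

## Interface

Orientations are given as a unit quaternion [x, y, z, w].
In Python, from workcell import * gives the robot as it stands.
- The arm moves only by the tool move_arm, never from a script. Its argument "motion" is a list of rows, each a list of 3 entries, a list of its own where there are three numbers: the finger opening in mm, from 0 to 85.4, then the shift along the tool's x, y, z in units of 50 mm (1.0 is 50 mm), then the turn about the tool's z in units of 6 degrees (1.0 is 6 degrees). In form: [[claw, [dx, dy, dz], roll], ...]. A call has exactly 10 rows; each row is the pose to reach, as a shift and turn from the pose commanded when the call began, along the tool's axes at that moment; what a row does not reach only later rows make up. A row lasts 1/10 s, in which the tool goes at most 50 mm and 8.59 degrees, less where a joint would pass 70% of its speed; a pose out of reach is approached as far as the arm can. A call with a gripper value outside its range is refused whole. The fingers move at their own pace and stop on an object; the grip force is fixed at half the most. Time passes only in rows, so rows that repeat a pose let the fingers close, or fill a call up. It gives the time, the measured TCP pose, the force and the opening at its end, in the units of the state.
- get_obs(): the state, without advancing time (a new reading comes with each control period).
- camera(name): name is "scene" or "top" or "wrist"; returns a dict with "color" (400x640x3 uint8, red, green, blue), "fx", "fy", "cx", "cy" (pixels), "rvec" (rotation vector, rad) and "tvec" (3), from world to camera coordinates, as OpenCV has them; the wrist camera has in their place "mount" (4x4, takes a point from camera to tool coordinates, whose origin is the TCP and whose axes are the flange's). Camera axes: x right, y down, z forward; pixel columns grow to the right and rows downward; lengths in m; the calibration is good to about 2 mm. A picture is of the moment at which its call begins: read the wrist's pose just before it. There is no depth.
- job_done(): hands the job in, once; it reports no verdict.
The state is a dict: "clock": time; "joint_pos": joint angles; "joint_vel": joint speeds; "tau": joint torques, N m; "eef_pos": TCP position; "tool_rot": TCP orientation; "ft_force": force on the tool from outside, world axes, zero at the start; "ft_torque": the same for the moment, N m; "grip_width": finger opening in m.
Only numpy, scipy, OpenCV 4.12 (cv2) and the standard library are available. Lean on these libraries where they do the work, as an engineer would, in place of code of your own. Each camera call takes 0.05 s, during which the arm holds its last target.

## Working session

There is one attempt and no reset: what is moved stays moved. The work goes in short steps, Python scripts to look and compute and a tool call to move; the robot and the scene stay as the last step left them, time stands still between calls to the robot, and variables do not carry over. Pictures are saved under pics/ and viewed, and the job is handed in when it is done.

Besides the shell and the picture viewer there is one more tool, called after "Emit:" as name(argument=value, ...) on one line, values as JSON. move_arm: Moves the arm, as the interface text tells. Its arguments: {"type":"object","properties":{"motion":{"type":"array","items":{"type":"array"}}},"required":["motion"]}

```bash
ls; mkdir -p pics; python3 - <<'E'
from workcell import *
import cv2
o=get_obs(); print(o)
for n in ["scene","top","wrist"]:
    c=camera(n); cv2.imwrite(f"pics/{n}0.png",c["color"][:,:,::-1])
    print(n,{k:v for k,v in c.items() if k!="color"})
E
```

```text
pics
{'clock': 0.0, 'joint_pos': array([1.28096236e+00, 2.41402526e-01, 3.68757996e-03, 1.33522155e+00,
       1.19015125e-05, 1.57079297e+00]), 'joint_vel': array([-1.11980257e-04, -1.91365174e-03,  2.59690601e-03, -3.92655363e-04,
       -4.71195072e-05,  6.60167134e-04]), 'tau': array([-1.14598611e-04, -3.72316039e+01,  2.52409315e+01,  1.68459018e-02,
        1.85429785e-04,  1.95534852e-05]), 'eef_pos': array([0.14270476, 0.47851519, 0.23040422]), 'tool_rot': array([ 1.44408544e-01,  9.89517573e-01, -1.05800822e-03, -1.60421371e-04]), 'ft_force': array([0.69542174, 0.08959973, 0.44917938]), 'ft_torque': array([ 0.04616631, -0.06162052, -0.01323512]), 'grip_width': 0.08560365670604002}
scene {'fx': 467.9211795564711, 'fy': 467.9211795564711, 'cx': 312.5689250756263, 'cy': 203.02678431588214, 'rvec': array([ 0.98296277,  2.51199206, -1.00631349]), 'tvec': array([ 0.34713552, -0.29025519,  1.40320543])}
top {'fx': 424.2241687985239, 'fy': 424.2241687985239, 'cx': 311.5919517262047, 'cy': 199.34065331237295, 'rvec': array([ 2.15239941, -2.17735155,  0.14661004]), 'tvec': array([0.12233547, 0.56651609, 1.08599287])}
wrist {'fx': 306.9109456088767, 'fy': 306.9109456088767, 'cx': 320.3759490207749, 'cy': 201.17670869062474, 'mount': array([[ 3.18582297e-04, -9.46517888e-01, -3.22651183e-01,
         8.41300104e-02],
       [ 9.99999655e-01,  5.40640416e-05,  8.28788546e-04,
        -1.27572465e-03],
       [-7.67019357e-04, -3.22651336e-01,  9.46517579e-01,
        -1.44078245e-01],
       [ 0.00000000e+00,  0.00000000e+00,  0.00000000e+00,
         1.00000000e+00]])}
```

View pics/scene0.png

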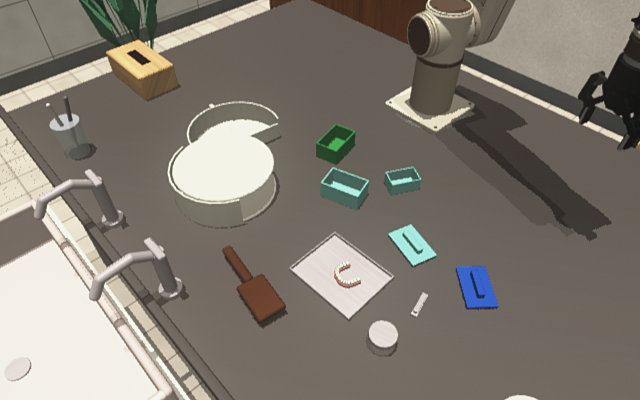

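View pics/top0.png

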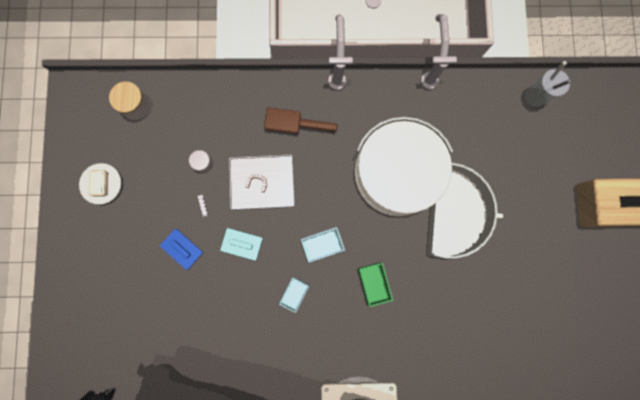

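View pics/wrist0.png

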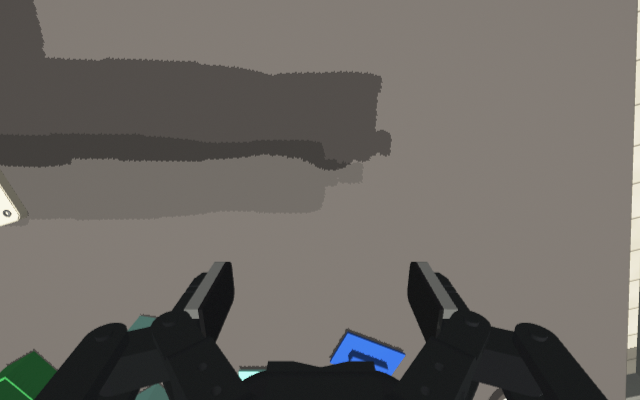

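Top view candidates. Cup: large aqua box (323,245), small aqua box (294,295) and green box (376,285); I choose (323,245). Lid: aqua (242,244) and blue (181,249); I choose aqua. Next I'll check these in close crops.

```bash
cat > h.py <<'E'
import numpy as np, cv2
from scipy.spatial.transform import Rotation as R
import pickle
def cam(c,obs=None):
    """returns K, Rwc (cam->world), pos"""
    K=np.array([[c['fx'],0,c['cx']],[0,c['fy'],c['cy']],[0,0,1]])
    if 'rvec' in c:
        Rm=cv2.Rodrigues(np.array(c['rvec']))[0]; return K,Rm.T,-Rm.T@np.array(c['tvec'])
    T=np.eye(4);T[:3,:3]=R.from_quat(obs['tool_rot']).as_matrix();T[:3,3]=obs['eef_pos']
    M=T@np.array(c['mount']); return K,M[:3,:3],M[:3,3]
def ray(C,p):
    K,Rm,t=C; d=Rm@np.linalg.inv(K)@np.array([p[0],p[1],1.]); return t,d/np.linalg.norm(d)
def atz(C,p,z):
    t,d=ray(C,p); return t+d*(z-t[2])/d[2]
def tri(obs):
    A=np.zeros((3,3));b=np.zeros(3);rs=[ray(C,p) for C,p in obs]
    for t,d in rs:
        P=np.eye(3)-np.outer(d,d);A+=P;b+=P@t
    x=np.linalg.solve(A,b); return x,[np.linalg.norm((np.eye(3)-np.outer(d,d))@(x-t)) for t,d in rs]
def proj(C,X):
    K,Rm,t=C; q=K@(Rm.T@(np.array(X,float)-t)); return q[:2]/q[2]
def snap(name,tag):
    from workcell import get_obs,camera
    o=get_obs();c=camera(name);cv2.imwrite(f"pics/{tag}.png",c['color'][:,:,::-1])
    pickle.dump((o,c),open(f"pics/{tag}.pkl","wb")); return cam(c,o)
def load(tag):
    o,c=pickle.load(open(f"pics/{tag}.pkl","rb")); return cam(c,o)
def crop(tag,x0,y0,w,h,s,out):
    im=cv2.imread(f"pics/{tag}.png")[y0:y0+h,x0:x0+w]
    im=cv2.resize(im,None,fx=s,fy=s,interpolation=cv2.INTER_CUBIC)
    st=10 if s>=5 else 20
    for x in range((x0//st+1)*st,x0+w,st):
        X=int((x+.5-x0)*s);cv2.line(im,(X,0),(X,6),(0,0,255),1);cv2.putText(im,str(x),(X+2,12),0,.35,(0,0,255),1)
    for y in range((y0//st+1)*st,y0+h,st):
        Y=int((y+.5-y0)*s);cv2.line(im,(0,Y),(6,Y),(0,0,255),1);cv2.putText(im,str(y),(8,Y+4),0,.35,(0,0,255),1)
    cv2.imwrite(f"pics/{out}.png",im)
E
python3 - <<'E'
from h import *
snap("top","t0");snap("scene","s0")
crop("t0",215,150,130,170,4.5 if 0 else 3.5,"t0a")
crop("t0",340,100,170,170,3.5,"t0b")
crop("s0",280,160,170,165,3.5,"s0a")
crop("s0",160,90,130,140,4,"s0b")
E
```

```text
(no output)
```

View pics/t0a.png

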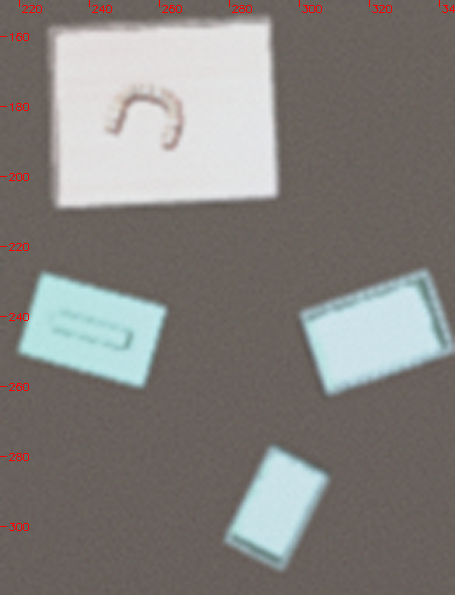

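View pics/t0b.png

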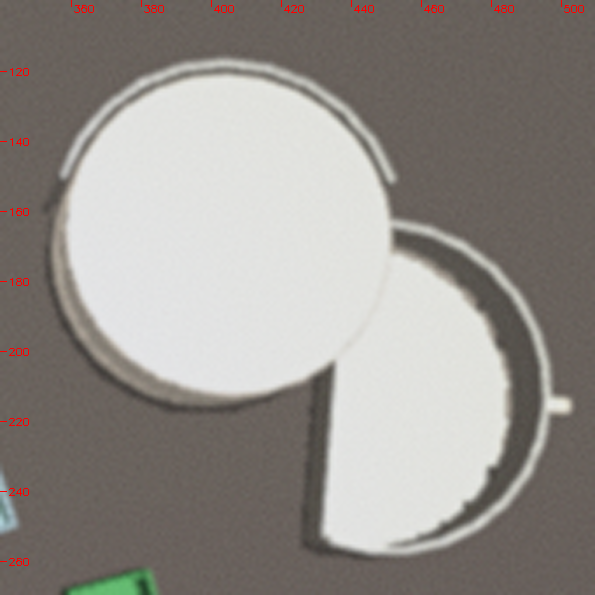

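View pics/s0a.png

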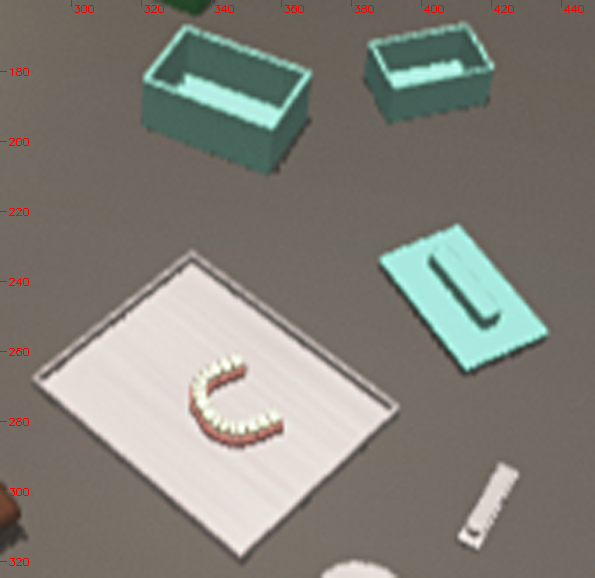

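View pics/s0b.png

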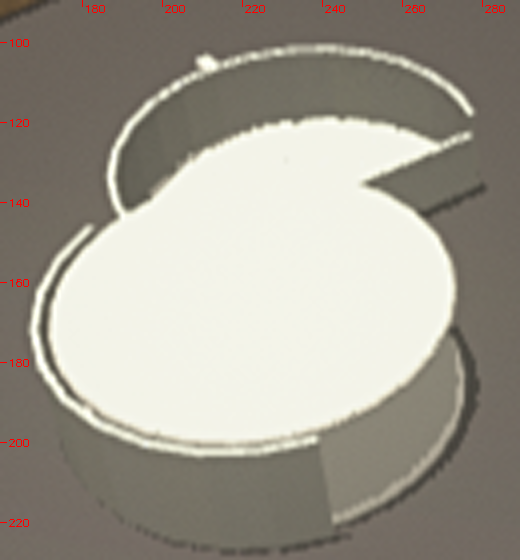

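```bash
python3 - <<'E'
from h import *
np.set_printoptions(precision=4,suppress=True)
T=load("t0");S=load("s0")
def tp(x,y,x0=215,y0=150,s=3.5): return (x0+x/s-.5,y0+y/s-.5)
def sp(x,y): return tp(x,y,280,160)
def rect(nm,tl,sl,z):
    A=[atz(T,tp(*p),z) for p in tl];B=[atz(S,sp(*p),z) for p in sl]
    print(nm,"top@z",np.mean(A,0),"scene@z",np.mean(B,0))
    for i,a in enumerate(A):
        j=np.argmin([np.linalg.norm(a-b) for b in B]); x,r=tri([(T,tp(*tl[i])),(S,sp(*sl[j]))]);print("  ",a,B[j],x,r)
    for Q in (A,B):
        Q=np.array(Q); e=np.linalg.norm(np.roll(Q,-1,0)-Q,axis=1); l=[(Q[(i+1)%4]-Q[i]) for i in range(4)]
        print("   edges",e,"ang",[round(np.degrees(np.arctan2(v[1],v[0])),1) for v in l])
rect("cup",[(301,313),(429,268),(456,351),(328,395)],[(185,25),(310,72),(272,128),(145,75)],.046)
rect("lid",[(44,272),(167,307),(145,387),(18,352)],[(378,260),(460,225),(548,331),(466,373)],.010)
rect("tray",[(50,28),(269,18),(278,195),(57,207)],[(192,252),(399,408),(241,560),(33,378)],.010)
print("denture",[atz(T,tp(*p),.015) for p in [(145,120)]])
C=[(238,367)]
# denture extremes
for p in [(113,130),(170,148),(145,90),(150,90),(108,115),(184,120)]: print("t",p,atz(T,tp(*p),.01))
for p in [(236,365),(278,425),(196,400),(240,440)]: print("s",p,atz(S,sp(*p),.012))
E
python3 - <<'E'
import sys; sys.path.insert(0,'.')
import os; os.chdir('.')
from h import *
crop("t0",235,165,50,40,14,"t0d");crop("s0",325,250,50,45,14,"s0d")
E
```

```text
cup top@z [0.4495 0.0888 0.046 ] scene@z [0.4482 0.0881 0.046 ]
   [0.4638 0.1459 0.046 ] [0.4631 0.1444 0.046 ] [0.464  0.1456 0.0474] [np.float64(0.00034065918631329703), np.float64(0.00034065918631342117)]
   [0.4959 0.0508 0.046 ] [0.4898 0.0503 0.046 ] [0.4944 0.0525 0.0509] [np.float64(0.001812057933975448), np.float64(0.0018120579339752944)]
   [0.4346 0.0321 0.046 ] [0.4344 0.0325 0.046 ] [0.4344 0.0322 0.0458] [np.float64(0.000217055101603896), np.float64(0.00021705510160385344)]
   [0.4037 0.1266 0.046 ] [0.4054 0.1251 0.046 ] [0.4045 0.1258 0.0457] [np.float64(0.0011251156666127503), np.float64(0.001125115666612689)]
   edges [0.1003 0.0641 0.0994 0.0631] ang [np.float64(-71.4), np.float64(-163.0), np.float64(108.1), np.float64(17.7)]
   edges [0.097  0.0609 0.0978 0.0582] ang [np.float64(107.4), np.float64(18.5), np.float64(-74.2), np.float64(-162.2)]
lid top@z [0.4544 0.3039 0.01  ] scene@z [0.4553 0.3049 0.01  ]
   [0.4983 0.3419 0.01  ] [0.5003 0.3446 0.01  ] [0.4982 0.3429 0.0065] [np.float64(0.0004981679410062684), np.float64(0.0004981679410063443)]
   [0.4706 0.2482
[... 1225 characters left out ...]
np.float64(9.19251712470637e-05), np.float64(9.19251712470034e-05)]
   edges [0.1704 0.139  0.1695 0.1401] ang [np.float64(-87.9), np.float64(-177.5), np.float64(92.5), np.float64(2.8)]
   edges [0.17   0.1408 0.1713 0.1398] ang [np.float64(91.8), np.float64(2.8), np.float64(-88.5), np.float64(-177.8)]
denture [array([0.614 , 0.2648, 0.015 ])]
t (113, 130) [0.6072 0.29   0.01  ]
t (170, 148) [0.5927 0.2461 0.01  ]
t (145, 90) [0.6383 0.2655 0.01  ]
t (150, 90) [0.6382 0.2616 0.01  ]
t (108, 115) [0.619 0.294 0.01 ]
t (184, 120) [0.6145 0.2353 0.01  ]
s (236, 365) [0.5989 0.2469 0.012 ]
s (278, 425) [0.6117 0.294  0.012 ]
s (196, 400) [0.6345 0.2486 0.012 ]
s (240, 440) [0.6354 0.2861 0.012 ]
```

View pics/t0d.png

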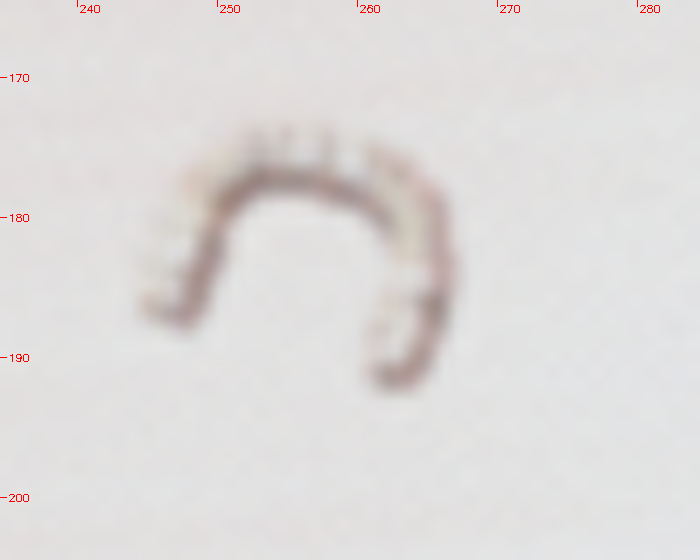

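View pics/s0d.png

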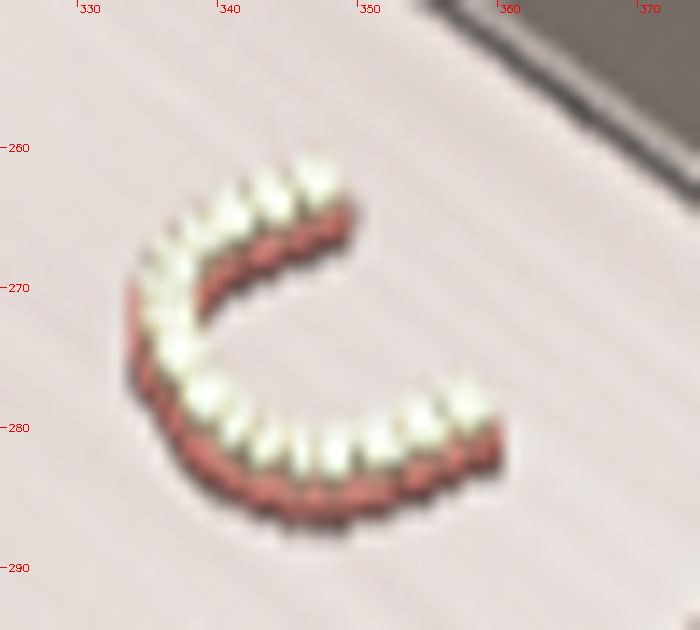

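```bash
python3 - <<'E'
import workcell; print([n for n in dir(workcell) if not n.startswith('_')])
try: print(workcell.pinch_z)
except Exception as e: print(e)
from h import *
np.set_printoptions(precision=4,suppress=True)
T=load("t0");S=load("s0")
from scipy.optimize import least_squares
def tq(x,y,x0=340,y0=100,s=3.5): return (x0+x/s-.5,y0+y/s-.5)
def sq(x,y): return tq(x,y,160,90,4)
roofT=[(68,205),(110,110),(228,72),(345,120),(391,225),(300,375),(215,396),(100,320)]
rimT=[(393,220),(455,238),(520,300),(551,380),(535,455),(500,505),(430,545),(385,553)] # outer
ribT=(571,405)
roofS=[(49,335),(105,400),(190,438),(320,425),(430,352),(455,285)]
rimS=[(472,112),(320,46),(180,80),(118,140),(109,180)]
ribS=(206,56)
def circ(P,r):
    P=np.array(P)[:,:2]
    return least_squares(lambda v:np.hypot(P[:,0]-v[0],P[:,1]-v[1])-v[2],[*P.mean(0),r]).x
for nm,C,f,a,b,rib in(("T",T,tq,roofT,rimT,ribT),("S",S,sq,roofS,rimS,ribS)):
    c1=circ([atz(C,f(*p),.083) for p in a],.12);c2=circ([atz(C,f(*p),.066) for p in b],.122);r=atz(C,f(*rib),.066)
    print(nm,"roof",c1,"rim",c2,"rib",r)
    res=[]
    def F(v):
        B=v[:2];psi,an=v[2:]
        Rz=lambda t:np.array([[np.cos(t),-np.sin(t)],[np.sin(t),np.cos(t)]])
        h=B+Rz(psi)@[.010,-.118]; X=lambda q:h+Rz(psi+an)@(np.array(q)-[.010,-.118])
        return np.r_[B-c1[:2],X([0,0])-c2[:2],X([-.139,0])-r[:2]]
    best=min((least_squares(F,[*c1[:2],p,1.5]) for p in np.arange(-3,3,.5)),key=lambda s:s.cost)
    v=best.x;print(" fit",v,"deg",np.degrees(v[2:]),best.fun)
    Rz=lambda t:np.array([[np.cos(t),-np.sin(t)],[np.sin(t),np.cos(t)]])
    h=v[:2]+Rz(v[2])@[.010,-.118]; X=lambda q,an:h+Rz(v[2]+an)@(np.array(q)-[.010,-.118])
    print(" hinge",h,"floor",X([-.052,0],v[3]),"rib",X([-.139,0],v[3]),"rib shut",X([-.139,0],0))
E
```

```text
['Unreachable', 'camera', 'get_obs', 'job_done', 'pinch_z']
0.0187
T roof [ 0.6483 -0.1228  0.1196] rim [ 0.5356 -0.2353  0.1226] rib [ 0.5176 -0.3735  0.066 ]
 fit [ 0.6483 -0.1227  6.2467 -4.8067] deg [ 357.9104 -275.4051] [-0.      0.0001  0.0001 -0.0003 -0.0001  0.0002]
 hinge [ 0.654 -0.241] floor [ 0.5289 -0.2871] rib [ 0.5176 -0.3734] rib shut [ 0.5094 -0.1177]
S roof [ 0.6435 -0.1241  0.1185] rim [ 0.5333 -0.2391  0.1213] rib [ 0.5147 -0.3716  0.066 ]
 fit [ 0.6435 -0.1243 -0.0154  1.4506] deg [-0.8826 83.1121] [ 0.     -0.0002  0.0001  0.0027 -0.0001 -0.0025]
 hinge [ 0.6517 -0.2425] floor [ 0.5264 -0.2879] rib [ 0.5146 -0.3741] rib shut [ 0.5045 -0.1222]
```

```bash
cat >> h.py <<'E'
def go(pos,jaw=None,verbose=True):
    """shift (units) and roll (units) from measured pose to TCP pos, jaw dir deg (mod 180)"""
    from workcell import get_obs
    o=get_obs();Rt=R.from_quat(o['tool_rot']).as_matrix()
    d=Rt.T@(np.array(pos)-o['eef_pos'])/.05
    phi=np.degrees(np.arctan2(Rt[1,1],Rt[0,1])); r=None
    if jaw is not None:
        r=-(((jaw-phi)+90)%180-90)/6
    print("t",round(o['clock'],2),"pos",o['eef_pos'].round(4),"jaw",round(phi,1),"tilt",Rt[:,2].round(3),"F",o['ft_force'].round(1),"w",round(o['grip_width'],4),"j",o['joint_pos'].round(2))
    print("shift",d.round(2),"roll",None if r is None else round(r,2))
E
python3 -c "
from h import *
go([.6,.245,.13],72)"
```

```text
t 0.25 pos [0.1428 0.4789 0.2309] jaw 73.4 tilt [-0.    -0.001 -1.   ] F [-0.3 -0.2  0.9] w 0.0855 j [ 1.28  0.24  0.    1.34 -0.    1.57]
shift [-10.1   -1.87   2.02] roll 0.23
```

Emit:
move_arm(motion=[[85,[-5.0,-0.9,1.0],0.2],[85,[-10.1,-1.87,2.0],0.2],[85,[-10.1,-1.87,2.0],0.2],[85,[-10.1,-1.87,2.0],0.2],[85,[-10.1,-1.87,2.0],0.2],[85,[-10.1,-1.87,2.0],0.2],[85,[-10.1,-1.87,2.0],0.2],[85,[-10.1,-1.87,2.0],0.2],[85,[-10.1,-1.87,2.0],0.2],[85,[-10.1,-1.87,2.0],0.2]])

```text
clock: 1.25
eef_pos: [0.5814, 0.2544, 0.1351]
tool_rot: [0.155, 0.988, 0.0, -0.0]
ft_force: [1.0, 1.2, 0.7]
grip_width: 0.0851
```

```bash
python3 - <<'E'
from h import *
snap("wrist","w1a");snap("wrist","w1b");snap("wrist","w1")
go([.6,.245,.13],72)
E
```

```text
t 1.4 pos [0.5814 0.2531 0.1333] jaw 71.9 tilt [-0.003 -0.001 -1.   ] F [-0.5  0.1 -0.3] w 0.0853 j [ 0.41  0.56  0.23  1.24 -0.    0.73]
shift [-0.4  -0.04  0.07] roll -0.01
```

View pics/w1.png

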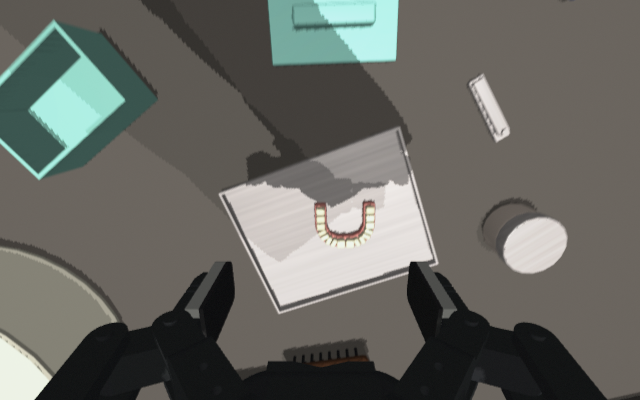

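The denture sits at about (345,225) in the wrist view, teeth up and legs pointing up in the image. The aqua lid is at the top (335,30), and the large aqua cup is at the left (75,100).

```bash
python3 - <<'E'
from h import *
crop("w1",305,190,80,65,9,"w1c")
E
```

```text
(no output)
```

View pics/w1c.png

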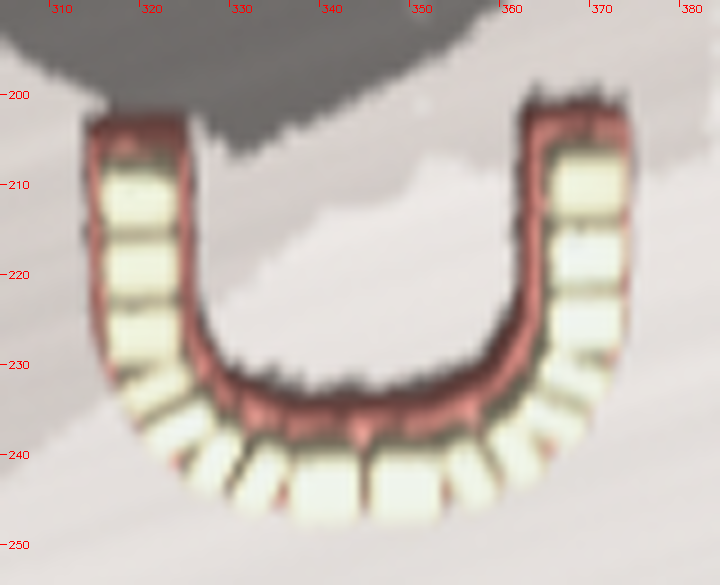

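```bash
python3 - <<'E'
from h import *
np.set_printoptions(precision=4,suppress=True)
W=load("w1");T=load("t0");S=load("s0")
p=lambda x,y:(305+x/9-.5,190+y/9-.5)
for z in(.006,.010):
    e1=(atz(W,p(85,118),z)+atz(W,p(188,118),z))/2; e2=(atz(W,p(522,103),z)+atz(W,p(630,103),z))/2
    ap=atz(W,p(370,525),z)
    y=e2-e1;th=np.arctan2(y[1],y[0])-np.pi/2
    u=np.array([np.cos(th),np.sin(th),0])
    c=(e1+e2)/2+u*.021
    print(z,"e1",e1,"e2",e2,"sep",np.linalg.norm(y),"yaw",np.degrees(th),"centre",c,"apex dist",np.dot(ap-(e1+e2)/2,u))
    print(" leg -y",c-u*.011+np.array([np.sin(th),-np.cos(th),0])*.0225)
# height check: tooth top on leg with top cam: end of leg midpoints
print(tri([(W,p(138,190)),(T,(247.2,185.5)),(S,(358,278))]), tri([(W,p(590,185)),(S,(358,278))]),tri([(W,p(138,190)),(S,(347.2,262.3))]))
E
```

```text
0.006 e1 [0.5921 0.2464 0.006 ] e2 [0.6047 0.2901 0.006 ] sep 0.04547871286762714 yaw -16.084123701354912 centre [0.6186 0.2625 0.006 ] apex dist 0.04786484806956817
 leg -y [0.6018 0.2439 0.006 ]
0.01 e1 [0.5908 0.2469 0.01  ] e2 [0.6032 0.2899 0.01  ] sep 0.04480629646537747 yaw -16.084123701354898 centre [0.6172 0.2626 0.01  ] apex dist 0.04715715194310026
 leg -y [0.6004 0.244  0.01  ]
(array([0.6039, 0.2725, 0.0082]), [np.float64(0.028499278131238995), np.float64(0.01770653649296334), np.float64(0.012558926202632922)]) (array([0.6099, 0.289 , 0.0156]), [np.float64(0.0003136261347028729), np.float64(0.00031362613470280117)]) (array([0.5968, 0.2453, 0.014 ]), [np.float64(0.00021445518658232747), np.float64(0.00021445518658240326)])
```

```bash
python3 - <<'E'
from h import *
go([.5995,.2445,.040],74)
E
```

```text
t 1.4 pos [0.5814 0.2531 0.1333] jaw 71.9 tilt [-0.003 -0.001 -1.   ] F [-0.5  0.1 -0.3] w 0.0853 j [ 0.41  0.56  0.23  1.24 -0.    0.73]
shift [-0.4  -0.05  1.87] roll -0.35
```

Emit:
move_arm(motion=[[26,[-0.4,-0.05,0.5],-0.35],[26,[-0.4,-0.05,1.0],-0.35],[26,[-0.4,-0.05,1.5],-0.35],[26,[-0.4,-0.05,1.7],-0.35],[26,[-0.4,-0.05,1.8],-0.35],[26,[-0.4,-0.05,1.8],-0.35],[26,[-0.4,-0.05,1.8],-0.35],[26,[-0.4,-0.05,1.8],-0.35],[26,[-0.4,-0.05,1.8],-0.35],[26,[-0.4,-0.05,1.8],-0.35]])

```text
clock: 2.4
eef_pos: [0.5985, 0.2473, 0.0465]
tool_rot: [0.137, 0.991, 0.0, 0.001]
ft_force: [-0.2, -0.1, 0.5]
grip_width: 0.0261
```

```bash
python3 - <<'E'
from h import *
snap("wrist","w2")
go([.5995,.2445,.006],74)
E
```

```text
t 2.45 pos [0.5983 0.2472 0.0463] jaw 74.3 tilt [ 0.001  0.    -1.   ] F [0.2 0.1 0.2] w 0.0258 j [0.39 0.65 0.15 1.07 0.   0.67]
shift [-0.04 -0.05  0.81] roll 0.05
```

View pics/w2.png

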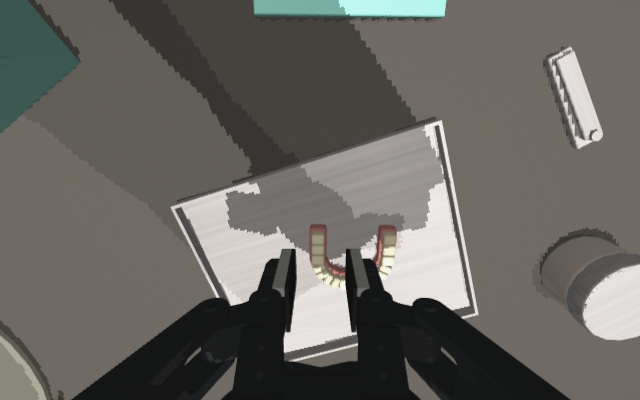

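```bash
python3 - <<'E'
from h import *
np.set_printoptions(precision=4,suppress=True)
W=load("w2");crop("w2",290,215,120,80,6,"w2c")
for p in [(318.5,227),(318.5,240),(388,227)]: print(atz(W,p,.010))
print(proj(W,[.5995,.2445,.012]))
E
```

```text
[0.593  0.2465 0.01  ]
[0.6018 0.244  0.01  ]
[0.605  0.2893 0.01  ]
[318.2856 238.022 ]
```

View pics/w2c.png

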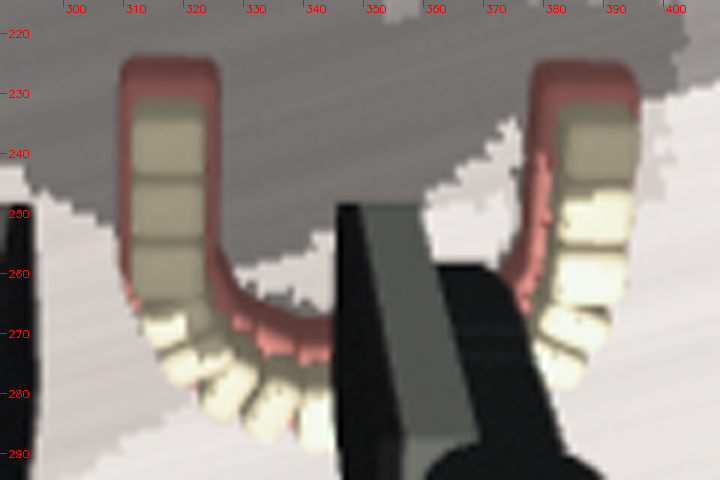

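Emit:
move_arm(motion=[[26,[-0.04,-0.05,0.2],0],[26,[-0.04,-0.05,0.4],0],[26,[-0.04,-0.05,0.6],0],[26,[-0.04,-0.05,0.75],0],[26,[-0.04,-0.05,0.81],0],[26,[-0.04,-0.05,0.81],0],[0,[-0.04,-0.05,0.81],0],[0,[-0.04,-0.05,0.81],0],[0,[-0.04,-0.05,0.81],0],[0,[-0.04,-0.05,0.81],0]])

```text
clock: 3.45
eef_pos: [0.5996, 0.2443, 0.0057]
tool_rot: [0.137, 0.991, 0.0, 0.0]
ft_force: [0.5, -1.0, 0.2]
grip_width: 0.0089
```

```bash
python3 - <<'E'
from h import *
go([.5995,.2445,.12],74)
E
```

```text
t 3.45 pos [0.5996 0.2443 0.0057] jaw 74.3 tilt [ 0.001  0.    -1.   ] F [ 0.5 -1.   0.2] w 0.0089 j [0.39 0.7  0.11 0.99 0.   0.66]
shift [ 0.    0.   -2.29] roll 0.05
```

Emit:
move_arm(motion=[[0,[0,0,-0.5],0],[0,[0,0,-1.0],0],[0,[0,0,-1.5],0],[0,[0,0,-2.0],0],[0,[0,0,-2.3],0],[0,[0,0,-2.3],0],[0,[0,0,-2.3],0],[0,[0,0,-2.3],0],[0,[0,0,-2.3],0],[0,[0,0,-2.3],0]])

```text
clock: 4.45
eef_pos: [0.5987, 0.244, 0.119]
tool_rot: [0.137, 0.991, -0.001, -0.001]
ft_force: [-0.3, -1.1, -0.0]
grip_width: 0.009
```

```bash
python3 - <<'E'
from h import *
snap("wrist","w3")
go([.4423,.0732,.12],107.5)
E
```

```text
t 4.5 pos [0.5989 0.244  0.1192] jaw 74.3 tilt [-0.002 -0.001 -1.   ] F [ 0.   0.2 -0.2] w 0.0089 j [ 0.39  0.59  0.25  1.23 -0.    0.66]
shift [ 2.09 -4.14 -0.01] roll -5.53
```

View pics/w3.png

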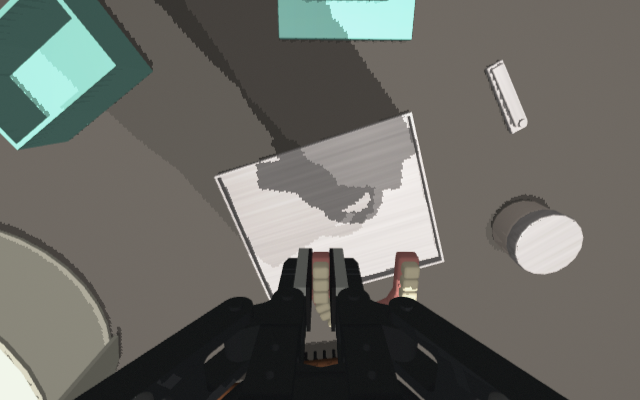

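Emit:
move_arm(motion=[[0,[0.4,-0.8,0],-1.1],[0,[0.8,-1.6,0],-2.2],[0,[1.2,-2.4,0],-3.3],[0,[1.6,-3.2,0],-4.4],[0,[2.0,-3.9,0],-5.3],[0,[2.09,-4.14,0],-5.53],[0,[2.09,-4.14,0],-5.53],[0,[2.09,-4.14,0],-5.53],[0,[2.09,-4.14,0],-5.53],[0,[2.09,-4.14,0],-5.53]])

```text
clock: 5.5
eef_pos: [0.4436, 0.0739, 0.1202]
tool_rot: [-0.152, 0.988, 0.0, 0.0]
ft_force: [0.4, 0.2, -0.0]
grip_width: 0.0089
```

```bash
python3 - <<'E'
from h import *
snap("wrist","w4")
go([.4423,.0732,.12],107.5)
E
```

```text
t 5.55 pos [0.4433 0.0739 0.1201] jaw 107.5 tilt [ 0.  0. -1.] F [-0.5  0.1 -0.4] w 0.0091 j [ 0.17  0.23 -0.32  1.02  0.   -0.14]
shift [ 0.02 -0.01  0.  ] roll 0.0
```

View pics/w4.png

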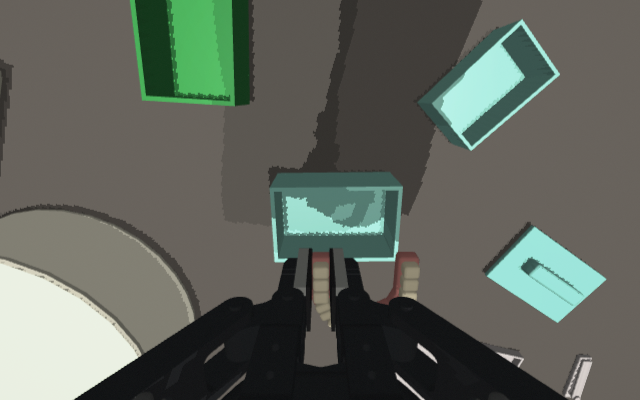

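```bash
python3 - <<'E'
from h import *
np.set_printoptions(precision=4,suppress=True)
crop("w4",260,165,160,145,5,"w4c")
W=load("w4")
P=[(270.5,187),(402.5,186.5),(399,260),(275,262)]
Q=[atz(W,p,.046) for p in P];print(np.array(Q));print(np.mean(Q,0),[np.linalg.norm(Q[i]-Q[(i+1)%4]) for i in range(4)])
for i in(0,3):
  v=Q[[1,0,0,2][i]]-Q[[0,0,0,3][i]];print(np.degrees(np.arctan2(v[1],v[0])))
E
```

```text
[[0.4345 0.032  0.046 ]
 [0.4048 0.125  0.046 ]
 [0.4626 0.1459 0.046 ]
 [0.4944 0.0513 0.046 ]]
[0.4491 0.0886 0.046 ] [np.float64(0.09762905408442683), np.float64(0.06153736830184791), np.float64(0.09983508474986122), np.float64(0.06289070056081378)]
107.74901350093481
108.55013308890878
```

View pics/w4c.png

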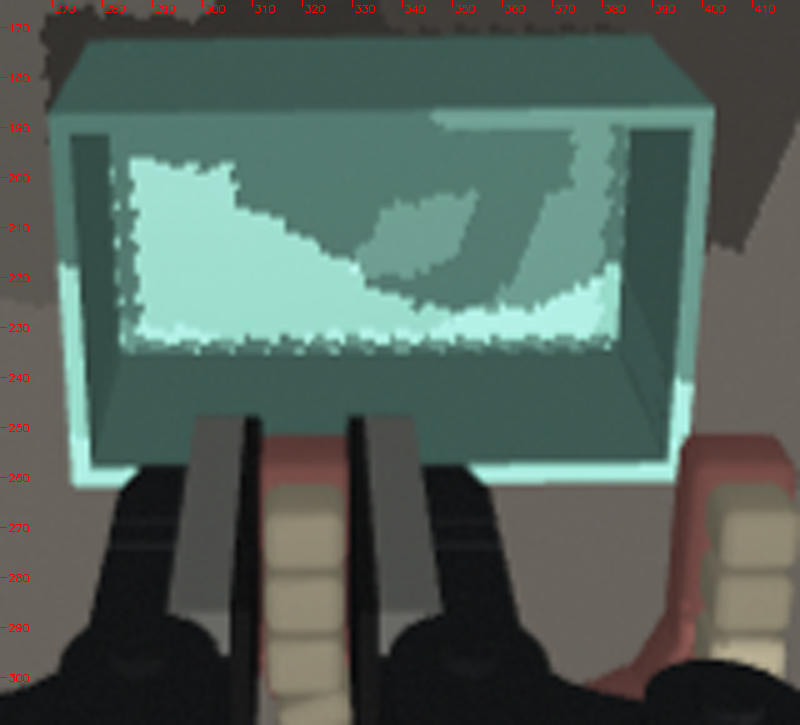

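```bash
python3 - <<'E'
from h import *
np.set_printoptions(precision=4,suppress=True)
W=load("w4")
z=.125
a=(atz(W,(312,252),z)+atz(W,(329,252),z))/2;b=(atz(W,(396.5,252),z)+atz(W,(417,252),z))/2
print(a,b,b-a,np.degrees(np.arctan2(*(b-a)[1::-1])))
th=np.arctan2(*(b-a)[1::-1])-np.pi/2
c=(a+b)/2+.021*np.array([np.cos(th),np.sin(th),0]);print("denture centre",c)
d=c-[.4491,.0886,z]; u=np.array([np.cos(np.radians(107.9)),np.sin(np.radians(107.9)),0]);v=np.array([u[1],-u[0],0]);print("along len",d@u,"along wid",d@v)
o=[.4433,.0739,z];e=np.array(o)-[.4491,.0886,z];print("finger",e@u,e@v)
go([.4433,.0739,.008],107.9)
E
```

```text
[0.4343 0.0706 0.125 ] [0.4211 0.1124 0.125 ] [-0.0132  0.0418  0.    ] 107.50609105021125
denture centre [0.4477 0.0978 0.125 ]
along len 0.009213775014718794 along wid 0.0014980045387471101
finger -0.012205769353788873 -0.01003738982415788
t 5.55 pos [0.4433 0.0739 0.1201] jaw 107.5 tilt [ 0.  0. -1.] F [-0.5  0.1 -0.4] w 0.0091 j [ 0.17  0.23 -0.32  1.02  0.   -0.14]
shift [0.   0.   2.24] roll -0.06
```

Emit:
move_arm(motion=[[0,[0,0,0.5],0],[0,[0,0,1.0],0],[0,[0,0,1.5],0],[0,[0,0,1.9],0],[0,[0,0,2.15],0],[0,[0,0,2.24],0],[0,[0,0,2.24],0],[0,[0,0,2.24],0],[22,[0,0,2.24],0],[22,[0,0,2.24],0]])

```text
clock: 6.55
eef_pos: [0.4435, 0.0734, 0.009]
tool_rot: [-0.152, 0.988, 0.0, 0.001]
ft_force: [0.4, 0.9, 0.2]
grip_width: 0.022
```

Emit:
move_arm(motion=[[22,[0,0,0],0],[22,[0,0,-0.3],0],[22,[0,0,-0.8],0],[22,[0,0,-1.4],0],[22,[0,0,-2.0],0],[22,[0,0,-2.3],0],[22,[0,0,-2.3],0],[22,[0,0,-2.3],0],[22,[0,0,-2.3],0],[22,[0,0,-2.3],0]])

```text
clock: 7.55
eef_pos: [0.4417, 0.073, 0.122]
tool_rot: [-0.152, 0.988, -0.0, -0.001]
ft_force: [-0.3, 0.1, 0.4]
grip_width: 0.0221
```

```bash
python3 - <<'E'
from h import *
snap("wrist","w5")
go([.4548,.3043,.10],164.2)
E
```

```text
t 7.6 pos [0.4418 0.0731 0.1221] jaw 107.5 tilt [-0.002 -0.    -1.   ] F [ 0.6 -0.9  0.6] w 0.0223 j [ 0.16  0.22 -0.32  1.03 -0.   -0.14]
shift [-1.64  4.33  0.44] roll -9.45
```

View pics/w5.png

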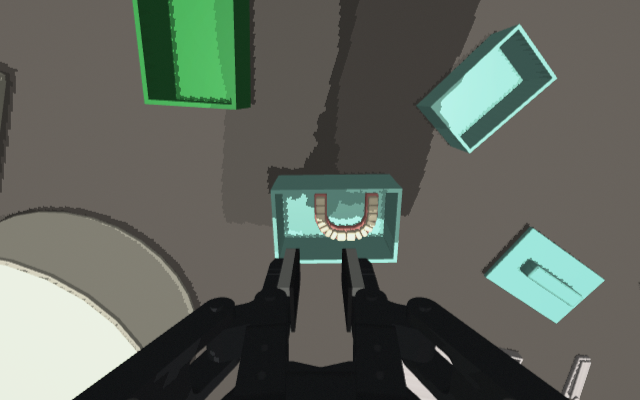

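Denture lies flat in the cup, (347,215) in the wrist view. Next is the lid.

Emit:
move_arm(motion=[[40,[-0.2,0.6,0.1],-1.4],[40,[-0.4,1.2,0.2],-2.8],[40,[-0.7,1.8,0.3],-4.2],[40,[-0.9,2.4,0.44],-5.6],[40,[-1.1,3.0,0.44],-7.0],[40,[-1.3,3.6,0.44],-8.4],[40,[-1.64,4.33,0.44],-9.45],[40,[-1.64,4.33,0.44],-9.45],[40,[-1.64,4.33,0.44],-9.45],[40,[-1.64,4.33,0.44],-9.45]])

```text
clock: 8.6
eef_pos: [0.4552, 0.3033, 0.1004]
tool_rot: [-0.603, 0.798, -0.0, -0.001]
ft_force: [-0.2, -0.2, -0.5]
grip_width: 0.0399
```

```bash
python3 - <<'E'
from h import *
snap("wrist","w6")
go([.4548,.3043,.013],163.7)
crop("w6",210,150,220,140,3.6,"w6c")
E
```

```text
t 8.65 pos [0.4554 0.3031 0.1007] jaw 164.1 tilt [-0.001 -0.001 -1.   ] F [ 0.8 -0.4 -0.8] w 0.0399 j [ 0.59  0.42 -0.09  1.06 -0.   -0.71]
shift [-0.02  0.02  1.75] roll 0.06
```

View pics/w6.png

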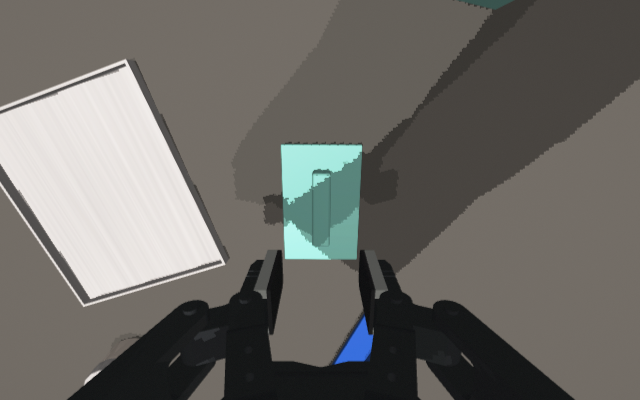

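View pics/w6c.png

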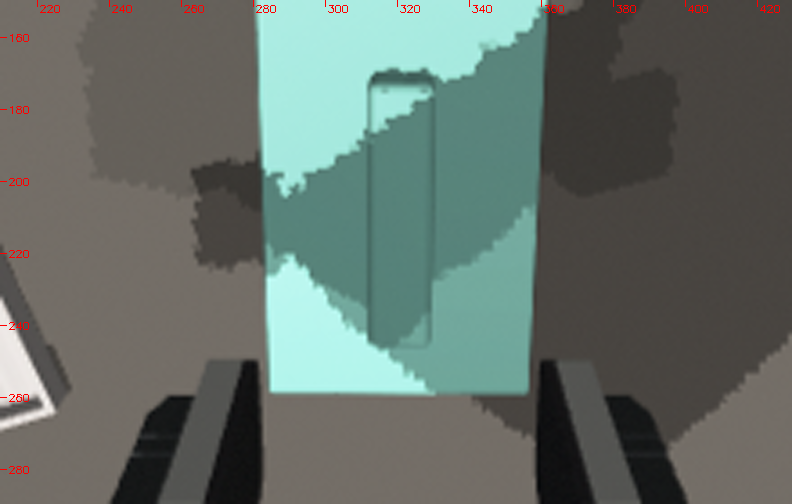

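```bash
python3 - <<'E'
from h import *
np.set_printoptions(precision=4,suppress=True)
W=load("w6");T=load("t0")
P=[(281,144.5),(363,144),(356.5,259.5),(285,259.5)]
Q=np.array([atz(W,p,.010) for p in P]);print(Q,Q.mean(0))
m=(Q[0]+Q[1])/2-(Q[2]+Q[3])/2;print(np.degrees(np.arctan2(m[1],m[0])), np.linalg.norm(m))
c=np.array([atz(W,p,.024) for p in [(312,172),(330.5,172),(329.5,245.5),(312.5,245.5)]]);print("rib",c.mean(0))
r=(c[0]+c[1]-c[2]-c[3])/2;print(np.degrees(np.arctan2(r[1],r[0])),np.linalg.norm(r))
# height of plate corners from wrist+top
tp=lambda x,y:(215+x/3.5-.5,150+y/3.5-.5)
for q in [(44,272),(167,307),(145,387),(18,352)]:
    X=atz(T,tp(*q),.01); i=np.argmin(np.linalg.norm(Q-X,axis=1)); print(tri([(T,tp(*q)),(W,P[i])]))
go([*c.mean(0)[:2],.013],164)
E
```

```text
[[0.4693 0.2474 0.01  ]
 [0.4093 0.2641 0.01  ]
 [0.4375 0.3591 0.01  ]
 [0.4969 0.3421 0.01  ]] [0.4532 0.3032 0.01  ]
-106.38737550830939 0.09890620603152886
rib [0.4531 0.302  0.024 ]
-106.00218919668332 0.06008282758661901
(array([0.4978, 0.3425, 0.0084]), [np.float64(0.00067555873840707), np.float64(0.0006755587384071682)])
(array([ 0.471 ,  0.2489, -0.0006]), [np.float64(0.0003866142762285246), np.float64(0.00038661427622851307)])
(array([0.4103, 0.2634, 0.0165]), [np.float64(0.000646617503181622), np.float64(0.0006466175031816243)])
(array([0.4378, 0.3617, 0.0055]), [np.float64(0.0002105947870045336), np.float64(0.00021059478700462335)])
t 8.65 pos [0.4554 0.3031 0.1007] jaw 164.1 tilt [-0.001 -0.001 -1.   ] F [ 0.8 -0.4 -0.8] w 0.0399 j [ 0.59  0.42 -0.09  1.06 -0.   -0.71]
shift [0.03 0.04 1.75] roll 0.01
```

Emit:
move_arm(motion=[[40,[0.02,0.04,0.4],0.05],[40,[0.02,0.04,0.8],0.05],[40,[0.02,0.04,1.2],0.05],[40,[0.02,0.04,1.5],0.05],[40,[0.02,0.04,1.7],0.05],[40,[0.02,0.04,1.75],0.05],[0,[0.02,0.04,1.75],0.05],[0,[0.02,0.04,1.75],0.05],[0,[0.02,0.04,1.75],0.05],[0,[0.02,0.04,1.75],0.05]])

```text
clock: 9.65
eef_pos: [0.4544, 0.3043, 0.0147]
tool_rot: [-0.601, 0.799, -0.0, 0.001]
ft_force: [-0.1, -1.0, 3.6]
grip_width: 0.0118
```

```bash
python3 - <<'E'
from h import *
go([.4491,.0886,.11],17.9)
E
```

```text
t 9.65 pos [0.4544 0.3043 0.0147] jaw 163.9 tilt [ 0.002  0.001 -1.   ] F [-0.1 -1.   3.6] w 0.0118 j [ 0.59  0.52 -0.19  0.86 -0.   -0.7 ]
shift [ 4.17 -1.1  -1.91] roll -5.67
```

Emit:
move_arm(motion=[[0,[0,0,-0.3],0],[0,[0,0,-0.9],0],[0,[0,0,-1.5],-0.2],[0,[0.6,-0.15,-1.9],-1.1],[0,[1.4,-0.35,-2.0],-2.2],[0,[2.2,-0.55,-2.0],-3.3],[0,[3.0,-0.8,-2.0],-4.4],[0,[3.8,-1.0,-2.0],-5.4],[0,[4.17,-1.1,-2.0],-5.67],[0,[4.17,-1.1,-2.0],-5.67]])

```text
clock: 10.65
eef_pos: [0.4483, 0.0861, 0.114]
tool_rot: [0.807, -0.59, 0.0, 0.0]
ft_force: [0.2, -0.0, -0.4]
grip_width: 0.0121
```

```bash
python3 - <<'E'
from h import *
snap("wrist","w7a");snap("wrist","w7")
go([.4491,.0886,.11],17.9)
E
```

```text
t 10.75 pos [0.4489 0.0883 0.114 ] jaw -162.2 tilt [ 0.001  0.001 -1.   ] F [ 0.2  0.5 -0.5] w 0.012 j [ 0.19  0.25 -0.31  1.01  0.   -1.69]
shift [-0.   -0.01  0.08] roll -0.01
```

View pics/w7.png

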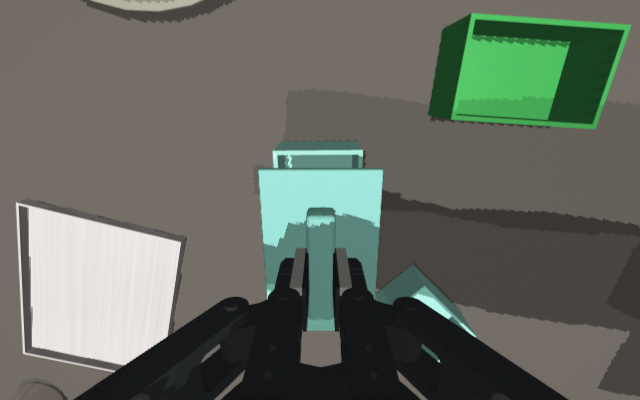

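```bash
python3 - <<'E'
from h import *
np.set_printoptions(precision=4,suppress=True)
crop("w7",245,130,160,170,3.5,"w7c")
W=load("w7");z=.1093
a,b=atz(W,(259.5,169.5),z),atz(W,(383.5,169.5),z)
v=b-a;print("plate width",np.linalg.norm(v),"dir",np.degrees(np.arctan2(v[1],v[0])))
m=(a+b)/2; w=v/np.linalg.norm(v); n=np.array([-w[1],w[0],0])
for s in(1,-1): print("lid c",m+s*n*.049)
c,d=atz(W,(273.5,151),.046),atz(W,(364,151),.046);v=d-c;print("cup w",np.linalg.norm(v),np.degrees(np.arctan2(v[1],v[0])))
w=v/np.linalg.norm(v); n=np.array([-w[1],w[0],0])
for s in(1,-1): print("cup c",(c+d)/2+s*n*.049)
E
```

```text
plate width 0.06138403297159078 dir -162.2537652314929
lid c [ 0.4768 -0.0069  0.1093]
lid c [0.447  0.0864 0.1093]
cup w 0.06260902060615525 -162.25469903967888
cup c [ 0.4779 -0.0049  0.046 ]
cup c [0.4481 0.0885 0.046 ]
```

View pics/w7c.png

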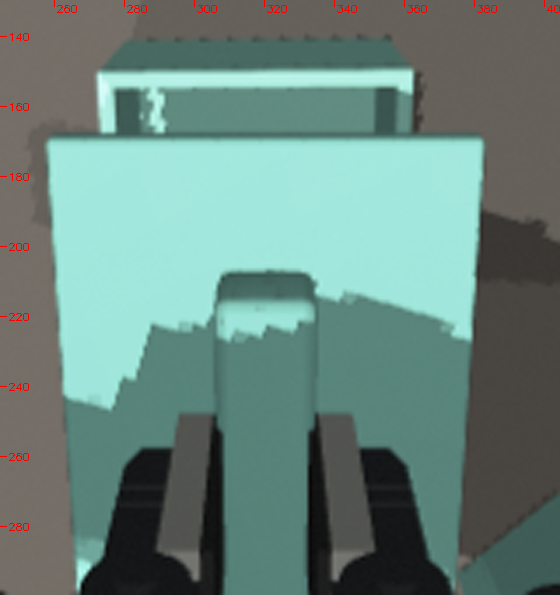

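```bash
python3 - <<'E'
from h import *
np.set_printoptions(precision=4,suppress=True)
W=load("w7");z=.1093
def C(p,q,z):
    a,b=atz(W,p,z),atz(W,q,z);v=b-a;w=v/np.linalg.norm(v);n=np.array([w[1],-w[0],0]);print(np.linalg.norm(v),np.degrees(np.arctan2(v[1],v[0])));return (a+b)/2+n*.049
l=C((257.9,169.5),(382.8,169.5),z);c=C((272.2,149.5),(362.5,149.5),.046);print(l,c)
d=c-l;o,_=pickle.load(open("pics/w7.pkl","rb"));Rt=R.from_quat(o['tool_rot']).as_matrix();print("shift mm tool",Rt.T@d*1000)
E
```

```text
0.06182968738565164 -162.2537652314929
0.062371657566570524 -162.25477315158625
[0.4475 0.0866 0.1093] [0.4493 0.0878 0.046 ]
shift mm tool [-0.5643 -2.058  63.3014]
```

Emit:
move_arm(motion=[[0,[-0.01,-0.03,0.3],0],[0,[-0.01,-0.03,0.6],0],[0,[-0.01,-0.03,0.85],0],[0,[-0.01,-0.03,0.94],0],[0,[-0.01,-0.03,0.94],0],[0,[-0.01,-0.03,0.94],0],[0,[-0.01,-0.03,0.94],0],[0,[-0.01,-0.03,0.94],0],[0,[-0.01,-0.03,0.94],0],[0,[-0.01,-0.03,0.94],0]])

```text
clock: 11.75
eef_pos: [0.4501, 0.0893, 0.067]
tool_rot: [0.808, -0.589, 0.0, -0.0]
ft_force: [-0.0, -0.5, -0.6]
grip_width: 0.0117
```

```bash
python3 - <<'E'
from h import *
snap("wrist","w8");snap("scene","s8");snap("top","t8")
go([.4491,.0886,.056],17.9)
crop("w8",245,130,160,170,3.5,"w8c")
crop("s8",300,140,90,80,7,"s8c")
crop("t8",280,210,90,70,8,"t8c")
E
```

```text
t 11.9 pos [0.4499 0.0892 0.0668] jaw -162.1 tilt [ 0.  0. -1.] F [-1.1 -0.7 -0.5] w 0.0124 j [ 0.2   0.31 -0.37  0.89 -0.   -1.69]
shift [0.01 0.02 0.22] roll -0.0
```

View pics/w8c.png

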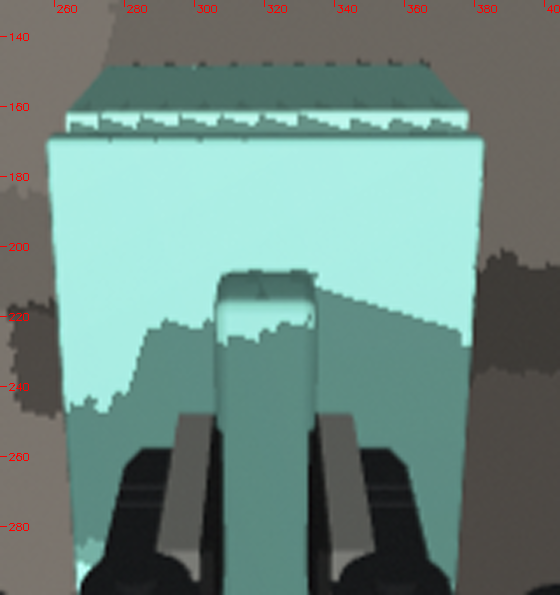

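View pics/s8c.png

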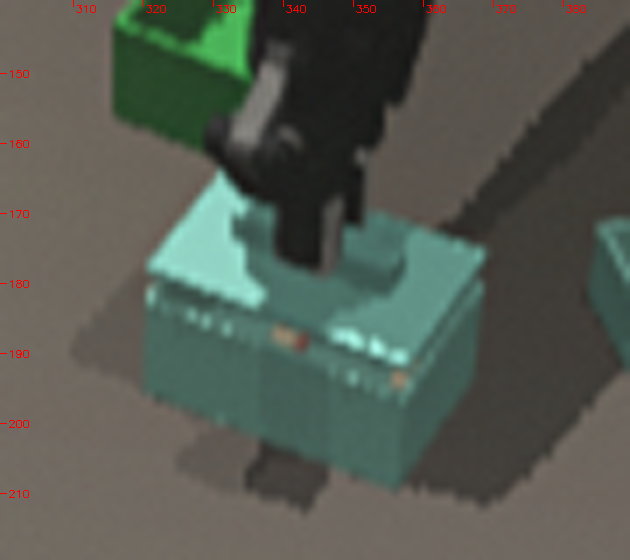

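View pics/t8c.png

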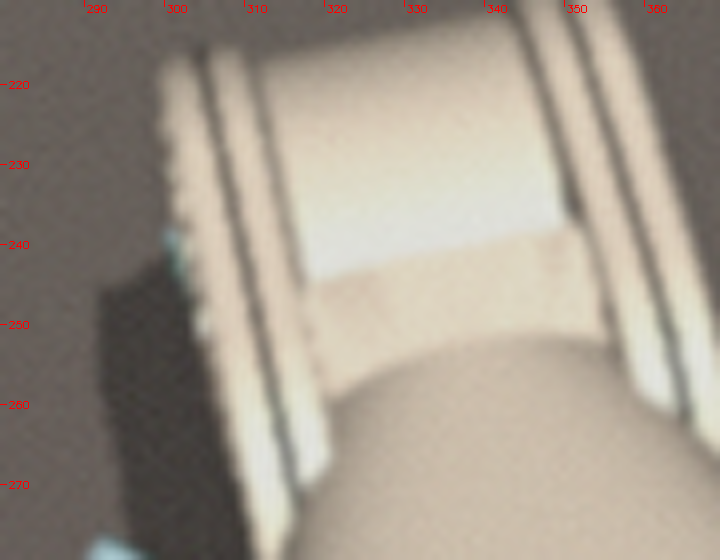

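```bash
python3 - <<'E'
from h import *
np.set_printoptions(precision=4,suppress=True)
W=load("w8")
def C(p,q,z):
    a,b=atz(W,p,z),atz(W,q,z);v=b-a;w=v/np.linalg.norm(v);n=np.array([w[1],-w[0],0]);print(np.linalg.norm(v),np.degrees(np.arctan2(v[1],v[0])));return (a+b)/2+n*.049
l=C((257.9,169.3),(382.8,169.3),.0621);c=C((263.4,161),(378.2,161),.046);print(l,c)
d=c-l;o,_=pickle.load(open("pics/w8.pkl","rb"));Rt=R.from_quat(o['tool_rot']).as_matrix();print("shift mm tool",Rt.T@d*1000)
E
```

```text
0.061892794660116886 -162.09318463106095
0.06247579647692674 -162.0935400563641
[0.449  0.0883 0.0621] [0.449  0.0873 0.046 ]
shift mm tool [ 0.8912  0.2481 16.0999]
```

Emit:
move_arm(motion=[[0,[0.01,0,0.05],0],[0,[0.01,0,0.1],0],[0,[0.01,0,0.15],0],[0,[0.01,0,0.19],0],[0,[0.01,0,0.22],0],[0,[0.01,0,0.22],0],[0,[0.01,0,0.22],0],[0,[0.01,0,0.22],0],[0,[0.01,0,0.22],0],[0,[0.01,0,0.22],0]])

```text
clock: 12.9
eef_pos: [0.45, 0.0888, 0.0557]
tool_rot: [0.808, -0.588, -0.0, 0.0]
ft_force: [-0.9, 0.3, 0.3]
grip_width: 0.0121
```

```bash
python3 - <<'E'
from h import *
snap("scene","s9");snap("wrist","w9")
go([.4491,.0886,.056],17.9)
crop("w9",245,130,160,170,3.5,"w9c")
crop("s9",300,140,90,80,7,"s9c")
E
```

```text
t 13.0 pos [0.45   0.0888 0.0557] jaw -162.1 tilt [-0. -0. -1.] F [-0.9  0.1  1.5] w 0.0119 j [ 0.19  0.32 -0.39  0.86  0.   -1.69]
shift [-0.    0.02 -0.01] roll -0.0
```

View pics/s9c.png

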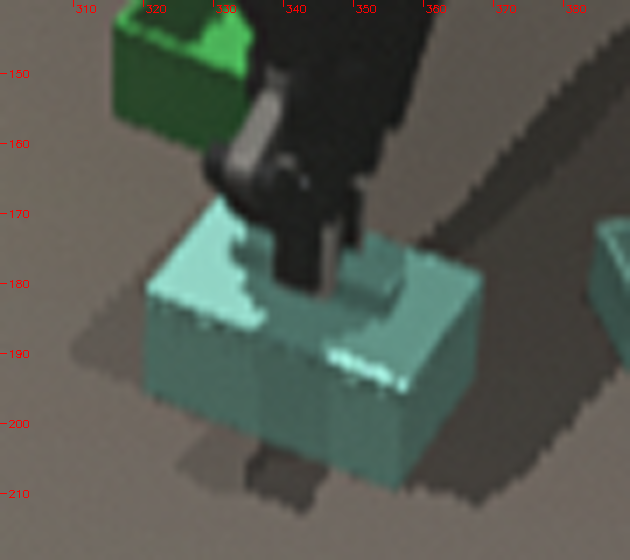

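View pics/w9c.png

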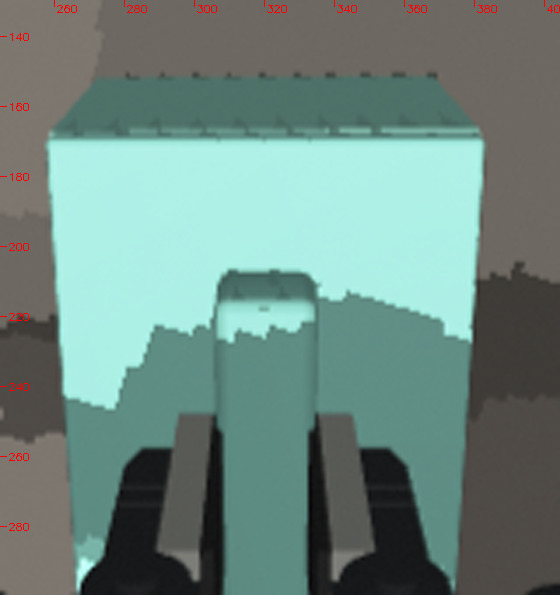

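```bash
python3 - <<'E'
from h import *
np.set_printoptions(precision=4,suppress=True)
T=load("t0");tp=lambda x,y:(215+x/3.5-.5,150+y/3.5-.5)
for p in [(272,447),(330,475),(283,570),(225,543)]:
    X=atz(T,tp(*p),.035)-[.45,.0886,0];u=np.array([np.cos(np.radians(17.9)),np.sin(np.radians(17.9)),0]);print(X@u,X@[-u[1],u[0],0])
for p in [(360,270),(383,263),(393,300)]:
    X=atz(T,p,.04)-[.45,.0886,0];print("green",X@u,X@[-u[1],u[0],0])
E
```

```text
-0.05535957362195822 0.10157621717595416
-0.08824005908976597 0.06756641095485656
-0.14183226440250557 0.1217101855004558
-0.10998721533040565 0.1557644130582599
green -0.09354990858843082 -0.06978027926220352
green -0.09572445969297487 -0.1320870448143398
green -0.19199196781426991 -0.12469331629758414
```

Emit:
move_arm(motion=[[40,[0,0,0],0],[40,[0,0,0],0],[40,[0,0,0],0],[40,[0,0,-0.3],0],[60,[0,0,-0.8],0],[85,[0,0,-1.1],0],[85,[0,0,-1.1],0],[85,[0,0,-1.1],0],[85,[0,0,-1.1],0],[85,[0,0,-1.1],0]])

```text
clock: 14.0
eef_pos: [0.4492, 0.0887, 0.1097]
tool_rot: [0.808, -0.589, -0.001, 0.001]
ft_force: [0.6, -0.2, -0.4]
grip_width: 0.0851
```

```bash
python3 - <<'E'
from h import *
snap("wrist","w10")
go([.4500,.0886,.012],17.9)
E
```

```text
t 14.05 pos [0.4493 0.0887 0.1098] jaw -162.1 tilt [-0.002 -0.    -1.   ] F [ 0.5 -0.8 -0.5] w 0.085 j [ 0.19  0.25 -0.31  1.01  0.   -1.69]
shift [ 0.01 -0.02  1.96] roll -0.0
```

View pics/w10.png

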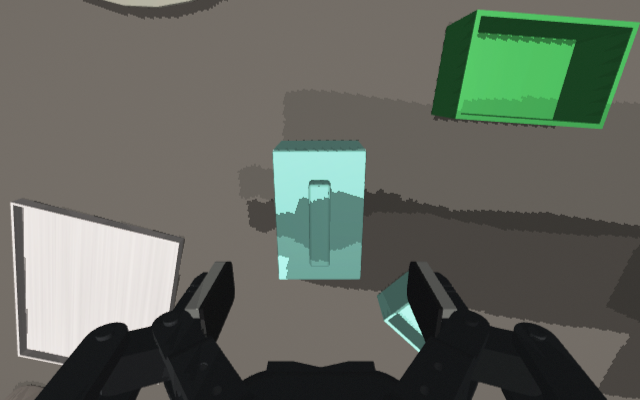

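Emit:
move_arm(motion=[[85,[0.01,-0.01,0.4],0],[85,[0.01,-0.01,0.8],0],[85,[0.01,-0.01,1.2],0],[85,[0.01,-0.01,1.6],0],[85,[0.01,-0.01,1.88],0],[85,[0.01,-0.01,1.96],0],[85,[0.01,-0.01,1.96],0],[50,[0.01,-0.01,1.96],0],[50,[0.01,-0.01,1.96],0],[50,[0.01,-0.01,1.96],0]])

```text
clock: 15.05
eef_pos: [0.4516, 0.0887, 0.0137]
tool_rot: [0.808, -0.589, 0.001, -0.001]
ft_force: [0.1, -0.1, 3.2]
grip_width: 0.0612
```

```bash
python3 - <<'E'
from h import *
snap("scene","s11")
go([.4500,.0886,.1],17.9)
crop("s11",300,130,90,90,6.5,"s11c")
E
```

```text
t 15.1 pos [0.4516 0.0886 0.0138] jaw -162.1 tilt [ 0.002  0.    -1.   ] F [ 0.2 -0.   3.8] w 0.0613 j [ 0.19  0.38 -0.43  0.75 -0.   -1.69]
shift [-0.01  0.03 -1.73] roll -0.0
```

View pics/s11c.png

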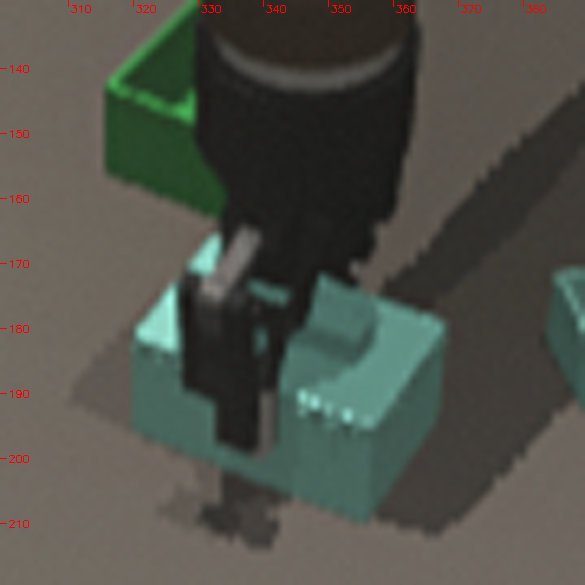

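Emit:
move_arm(motion=[[50,[0,0,-0.2],0],[50,[0,0,-0.5],0],[50,[0,0,-0.9],0],[50,[0,0,-1.3],0],[50,[0,0,-1.7],0],[50,[0,0,-2.0],0],[50,[0,0,-2.05],0],[50,[0,0,-2.05],0],[50,[0,0,-2.05],0],[50,[0,0,-2.05],0]])

```text
clock: 16.1
eef_pos: [0.4498, 0.0883, 0.1143]
tool_rot: [0.808, -0.589, -0.001, 0.001]
ft_force: [-0.5, -0.5, -2.2]
grip_width: 0.0611
```

```bash
python3 - <<'E'
from h import *
snap("scene","s12")
go([.5277,-.2875,.115],172.4)
crop("s12",280,100,120,110,5,"s12c")
E
```

```text
t 16.15 pos [0.4499 0.0883 0.1143] jaw -162.1 tilt [-0.002 -0.    -1.   ] F [-0.  -0.3 -1.9] w 0.061 j [ 0.19  0.25 -0.3   1.02 -0.   -1.69]
shift [ 7.63  0.83 -0.01] roll 4.25
```

View pics/s12c.png

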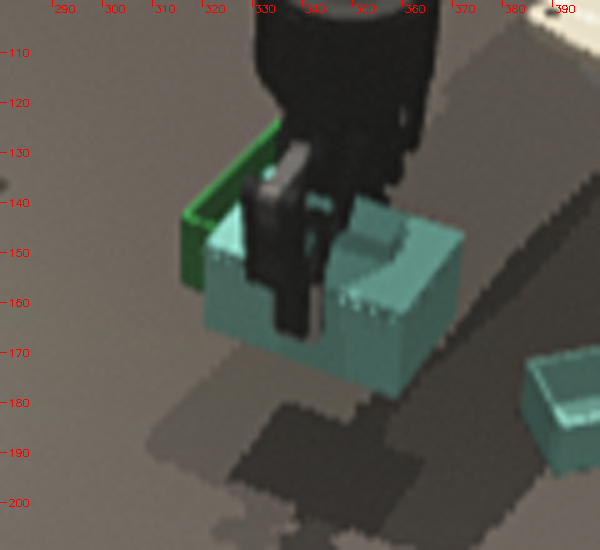

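Emit:
move_arm(motion=[[50,[0.4,0.05,0],0.2],[50,[1.2,0.13,0],0.7],[50,[2.1,0.23,0],1.2],[50,[3.0,0.33,0],1.7],[50,[3.9,0.43,0],2.2],[50,[4.8,0.53,0],2.7],[50,[5.7,0.63,0],3.2],[50,[6.6,0.73,0],3.7],[50,[7.3,0.8,0],4.1],[50,[7.63,0.83,0],4.25]])

```text
clock: 17.15
eef_pos: [0.5283, -0.2907, 0.114]
tool_rot: [-0.657, 0.754, 0.0, -0.0]
ft_force: [-0.1, 0.1, -1.6]
grip_width: 0.0613
```

```bash
python3 - <<'E'
from h import *
snap("top","t13");snap("wrist","w13");snap("scene","s13")
go([.5277,-.2875,.115],172.4)
crop("s13",160,60,140,150,4,"s13c")
E
```

```text
t 17.3 pos [ 0.5278 -0.2881  0.1139] jaw 172.3 tilt [-0.002  0.001 -1.   ] F [-0.7 -0.1 -1.7] w 0.0612 j [-0.5   0.51  0.09  1.15  0.   -1.94]
shift [-0.01  0.   -0.02] roll -0.02
```

View pics/s13c.png

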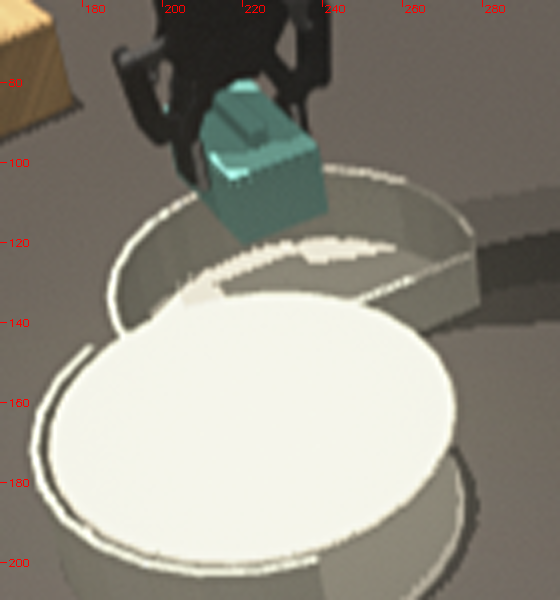

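View pics/w13.png

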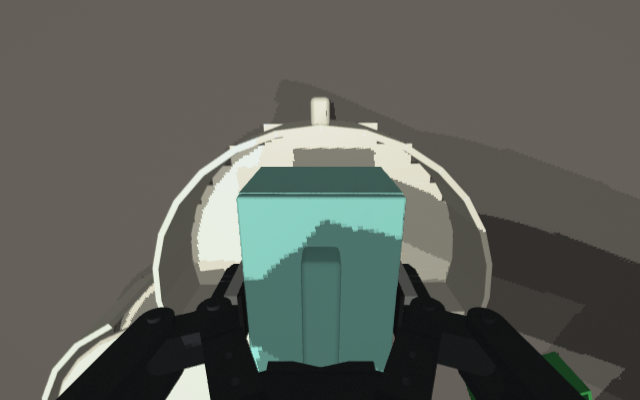

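```bash
python3 - <<'E'
from h import *
np.set_printoptions(precision=4,suppress=True)
W=load("w13");print("rib",atz(W,(320,97.5),.066))
th=np.radians(82.4);X=lambda x,y:[.5277+x*np.cos(th)-y*np.sin(th),-.2875+x*np.sin(th)+y*np.cos(th),.066]
print(X(-.087,0),proj(W,X(-.087,0)),proj(W,X(-.07,0)))
# circle rim pts
for p in [(154,266),(203,165),(440,165),(491,260),(320,127)]:
    q=atz(W,p,.066);c=np.array(X(.052,0));print(np.linalg.norm(q-c))
E
```

```text
rib [ 0.5163 -0.375   0.066 ]
[np.float64(0.5161936940476303), np.float64(-0.3737357520018841), 0.066] [320.4654  99.7869] [320.6127 129.013 ]
0.12228167968518132
0.12496470272562066
0.12486307979022812
0.12402308507045733
0.12320612051890767
```

Emit:
move_arm(motion=[[50,[0,0,0.3],0],[50,[0,0,0.6],0],[50,[0,0,0.9],0],[50,[0,0,1.2],0],[50,[0,0,1.45],0],[50,[0,0,1.65],0],[50,[0,0,1.75],0],[50,[0,0,1.81],0],[50,[0,0,1.81],0],[50,[0,0,1.81],0]])

```text
clock: 18.3
eef_pos: [0.5288, -0.2876, 0.0253]
tool_rot: [-0.659, 0.752, -0.0, 0.0]
ft_force: [-0.2, -1.2, -2.0]
grip_width: 0.0612
```

```bash
python3 - <<'E'
from h import *
snap("wrist","w14");snap("scene","s14")
go([.5277,-.2875,.022],172.4)
crop("s14",160,60,140,150,4,"s14c")
E
```

```text
t 18.4 pos [ 0.5289 -0.2877  0.0254] jaw 172.4 tilt [ 0.001 -0.001 -1.   ] F [ 1.2  0.2 -1.7] w 0.0614 j [-0.5   0.6  -0.02  0.96 -0.   -1.94]
shift [-0.    0.02  0.07] roll -0.0
```

View pics/s14c.png

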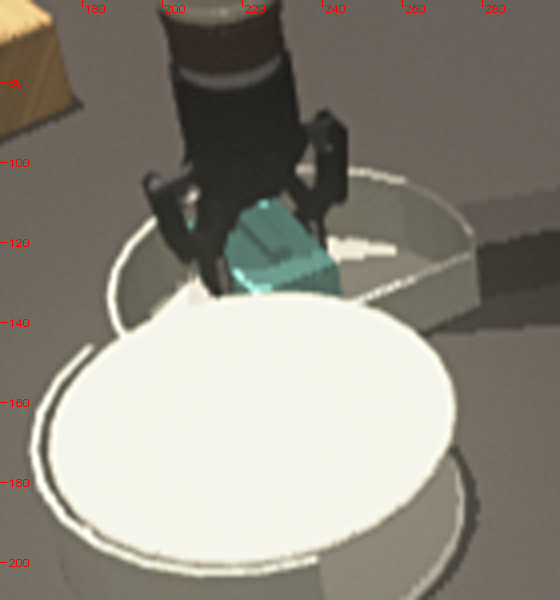

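View pics/w14.png

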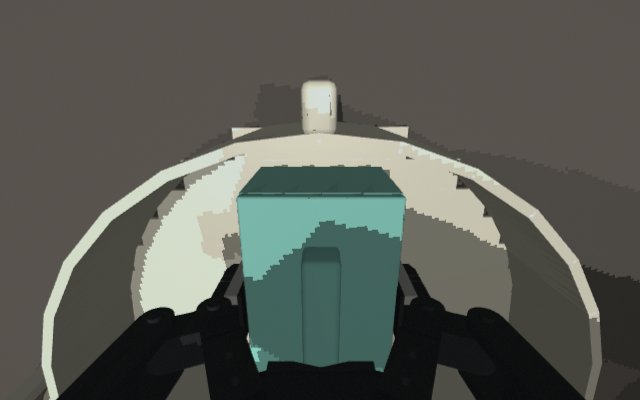

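Emit:
move_arm(motion=[[50,[0,0,0.02],0],[50,[0,0,0.04],0],[50,[0,0,0.06],0],[50,[0,0,0.07],0],[50,[0,0,0.07],0],[50,[0,0,0.07],0],[80,[0,0,0.07],0],[80,[0,0,0.07],0],[80,[0,0,0.07],0],[80,[0,0,0.07],0]])

```text
clock: 19.4
eef_pos: [0.5285, -0.2873, 0.0211]
tool_rot: [-0.659, 0.752, 0.0, 0.0]
ft_force: [0.9, 0.3, 0.2]
grip_width: 0.08
```

Emit:
move_arm(motion=[[80,[0,0,-0.1],0],[80,[0,0,-0.4],0],[80,[0,0,-0.8],0],[80,[0,0,-1.2],0],[80,[0,0,-1.6],0],[80,[0,0,-2.0],0],[80,[0,0,-2.2],0],[80,[0,0,-2.2],0],[80,[0,0,-2.2],0],[80,[0,0,-2.2],0]])

```text
clock: 20.4
eef_pos: [0.5276, -0.2869, 0.1299]
tool_rot: [-0.659, 0.752, 0.001, -0.0]
ft_force: [0.5, 0.2, -0.0]
grip_width: 0.0801
```

```bash
python3 - <<'E'
from h import *
snap("wrist","w15");snap("scene","s15")
go([.5277,-.2875,.022],172.4)
crop("s15",160,60,140,150,4,"s15c")
E
```

```text
t 20.5 pos [ 0.5277 -0.2869  0.1299] jaw 172.4 tilt [-0.002  0.001 -1.   ] F [ 0.3 -0.   0.5] w 0.0801 j [-0.5   0.5   0.11  1.19 -0.   -1.94]
shift [ 0.01 -0.01  2.16] roll -0.0
```

View pics/s15c.png

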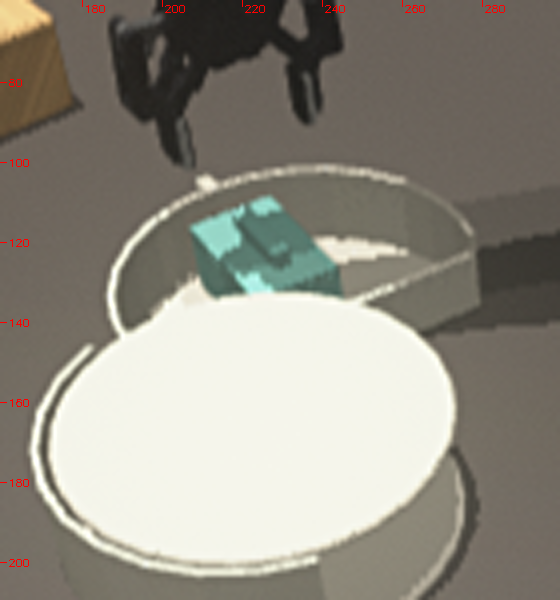

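View pics/w15.png

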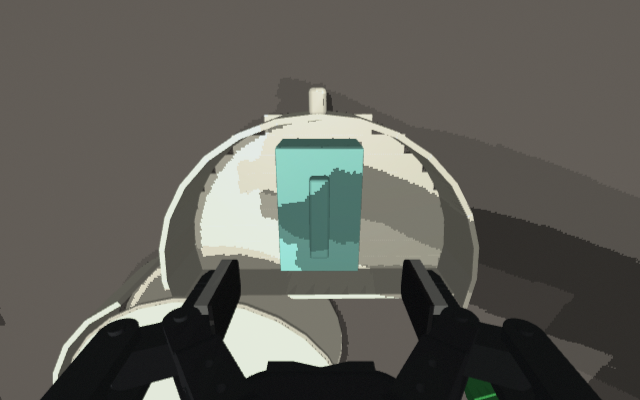

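```bash
python3 - <<'E'
from h import *
np.set_printoptions(precision=4,suppress=True)
W=load("w15");print("rib",atz(W,(318,88),.066),atz(W,(318,113),.066))
go([.5166,-.3708,.13],172.4)
go([.5166,-.3708,.036],172.4)
E
```

```text
rib [ 0.5161 -0.3754  0.066 ] [ 0.5181 -0.3602  0.066 ]
t 20.5 pos [ 0.5277 -0.2869  0.1299] jaw 172.4 tilt [-0.002  0.001 -1.   ] F [ 0.3 -0.   0.5] w 0.0801 j [-0.5   0.5   0.11  1.19 -0.   -1.94]
shift [ 1.69 -0.   -0.  ] roll -0.0
t 20.5 pos [ 0.5277 -0.2869  0.1299] jaw 172.4 tilt [-0.002  0.001 -1.   ] F [ 0.3 -0.   0.5] w 0.0801 j [-0.5   0.5   0.11  1.19 -0.   -1.94]
shift [ 1.69 -0.01  1.88] roll -0.0
```

Emit:
move_arm(motion=[[80,[0.5,0,0],0],[50,[1.1,0,0],0],[28,[1.6,0,0],0],[28,[1.69,0,0],0],[28,[1.69,0,0.3],0],[28,[1.69,0,0.5],0],[28,[1.69,0,0.6],0],[28,[1.69,0,0.6],0],[28,[1.69,0,0.6],0],[28,[1.69,0,0.6],0]])

```text
clock: 21.5
eef_pos: [0.5178, -0.371, 0.1019]
tool_rot: [-0.659, 0.752, -0.001, 0.0]
ft_force: [0.6, -0.1, -0.2]
grip_width: 0.0274
```

```bash
python3 - <<'E'
from h import *
snap("wrist","w16")
go([.5166,-.3708,.036],172.4)
crop("w16",220,180,200,160,4,"w16c")
E
```

```text
t 21.55 pos [ 0.5178 -0.3711  0.102 ] jaw 172.4 tilt [ 0.001 -0.001 -1.   ] F [-0.5  0.6 -0.5] w 0.0284 j [-0.62  0.59  0.19  1.17 -0.   -2.06]
shift [-0.    0.03  1.32] roll 0.0
```

View pics/w16.png

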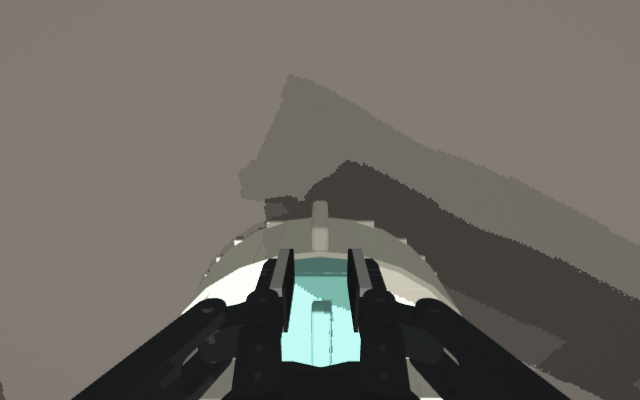

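```bash
python3 - <<'E'
from h import *
np.set_printoptions(precision=4,suppress=True)
W=load("w16");print(atz(W,(320,202),.066),atz(W,(320,250),.066),atz(W,(320,250),.008),"px rib tip expected",proj(W,[.5162,-.3738,.066]), proj(W,[.5162,-.3738,.008]))
E
```

```text
[ 0.514 -0.393  0.066] [ 0.5184 -0.36    0.066 ] [ 0.5226 -0.3295  0.008 ] px rib tip expected [320.597  230.4656] [320.5702 201.1695]
```

View pics/w16c.png

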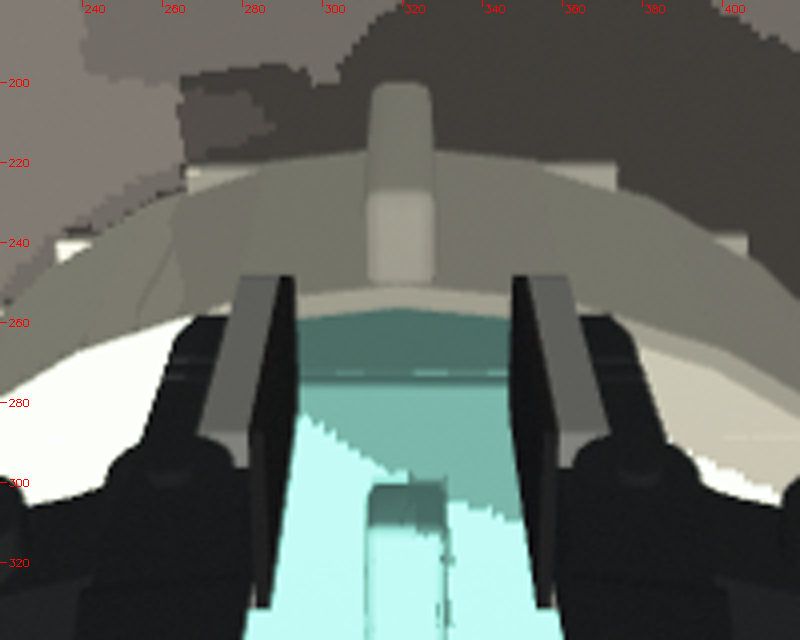

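Emit:
move_arm(motion=[[28,[0,0.01,0.3],0],[28,[0,0.01,0.6],0],[28,[0,0.01,0.9],0],[28,[0,0.01,1.15],0],[28,[0,0.01,1.3],0],[28,[0,0.01,1.32],0],[20,[0,0.01,1.32],0],[20,[0,0.01,1.32],0],[20,[0,0.01,1.32],0],[20,[0,0.01,1.32],0]])

```text
clock: 22.55
eef_pos: [0.5171, -0.3713, 0.0359]
tool_rot: [-0.659, 0.752, -0.001, 0.0]
ft_force: [-0.3, 0.7, -0.4]
grip_width: 0.0204
```

```bash
python3 - <<'E'
from h import *
snap("wrist","w17");crop("w17",220,180,200,160,4,"w17c")
go([.5166,-.3708,.036],172.4)
E
```

```text
t 22.6 pos [ 0.517  -0.3712  0.0358] jaw 172.4 tilt [ 0.001 -0.001 -1.   ] F [ 0.3  0.3 -0. ] w 0.0199 j [-0.62  0.64  0.1   1.03 -0.   -2.06]
shift [-0.01  0.01 -0.  ] roll -0.0
```

View pics/w17c.png

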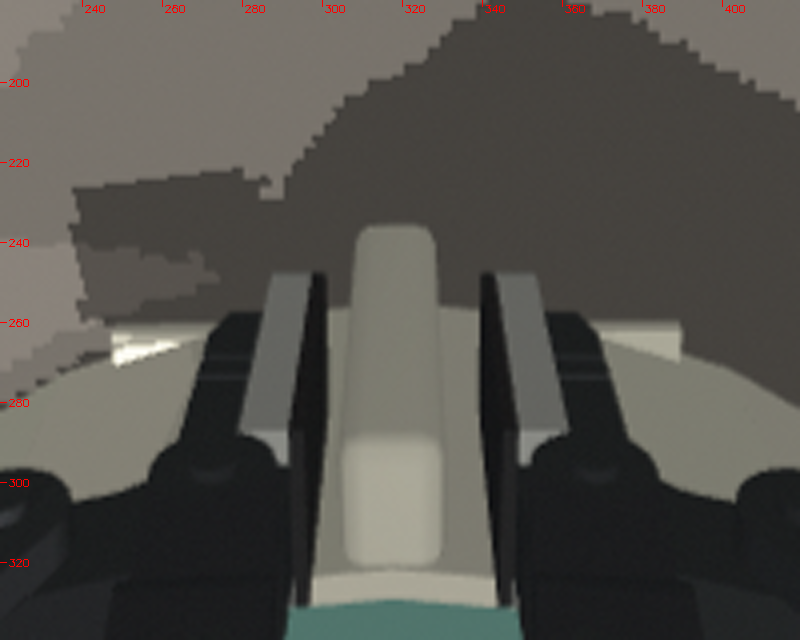

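```bash
cat >> h.py <<'E'
H=np.array([.6528,-.2415])
def arc(angs):
    from workcell import get_obs
    o=get_obs();Rt=R.from_quat(o['tool_rot']).as_matrix();p=o['eef_pos']
    print(o['clock'],p.round(4),"rad",np.linalg.norm(p[:2]-H).round(4),"polar",np.degrees(np.arctan2(*(p[:2]-H)[::-1])).round(1),"jaw",np.degrees(np.arctan2(Rt[1,1],Rt[0,1])).round(1),"F",o['ft_force'].round(1))
    for s in angs:
        t=-np.radians(s);c,sn=np.cos(t),np.sin(t);q=H+np.array([[c,-sn],[sn,c]])@(p[:2]-H)
        d=Rt.T@np.r_[q-p[:2],0]/.05;print(s,d.round(2),round(s/6,2))
E
python3 - <<'E'
from h import *
arc([1,3,6,9,12,15,18,21,24,26])
E
```

```text
22.6 [ 0.517  -0.3712  0.0358] rad 0.1878 polar -136.3 jaw 172.4 F [ 0.3  0.3 -0. ]
1 [-0.04  0.05 -0.  ] 0.17
3 [-0.13  0.15 -0.  ] 0.5
6 [-0.26  0.29 -0.  ] 1.0
9 [-0.4   0.43 -0.  ] 1.5
12 [-0.55  0.56 -0.  ] 2.0
15 [-0.71  0.68 -0.  ] 2.5
18 [-0.87  0.79 -0.  ] 3.0
21 [-1.04  0.89 -0.  ] 3.5
24 [-1.21  0.99 -0.  ] 4.0
26 [-1.33  1.05 -0.  ] 4.33
```

Emit:
move_arm(motion=[[20,[-0.04,0.05,0],0.17],[20,[-0.13,0.15,0],0.5],[20,[-0.26,0.29,0],1.0],[20,[-0.4,0.43,0],1.5],[20,[-0.55,0.56,0],2.0],[20,[-0.71,0.68,0],2.5],[20,[-0.87,0.79,0],3.0],[20,[-1.04,0.89,0],3.5],[20,[-1.21,0.99,0],4.0],[20,[-1.33,1.05,0],4.33]])

```text
clock: 23.6
eef_pos: [0.4733, -0.2975, 0.0355]
tool_rot: [-0.472, 0.882, -0.0, 0.0]
ft_force: [1.8, 0.3, 0.1]
grip_width: 0.0201
```

```bash
python3 - <<'E'
from h import *
snap("wrist","w18");snap("top","t18")
crop("t18",340,100,180,180,3.3,"t18c")
arc([1,3,6,9,12,15,18,21,24,26])
E
```

```text
23.7 [ 0.473  -0.2972  0.0354] rad 0.1882 polar -162.8 jaw 146.4 F [ 0.1 -0.4 -0.6]
1 [-0.04  0.05  0.  ] 0.17
3 [-0.13  0.15  0.  ] 0.5
6 [-0.26  0.29  0.  ] 1.0
9 [-0.41  0.43  0.  ] 1.5
12 [-0.56  0.55  0.  ] 2.0
15 [-0.72  0.67  0.  ] 2.5
18 [-0.88  0.78  0.  ] 3.0
21 [-1.05  0.89  0.  ] 3.5
24 [-1.22  0.98  0.  ] 4.0
26 [-1.34  1.04  0.  ] 4.33
```

View pics/w18.png

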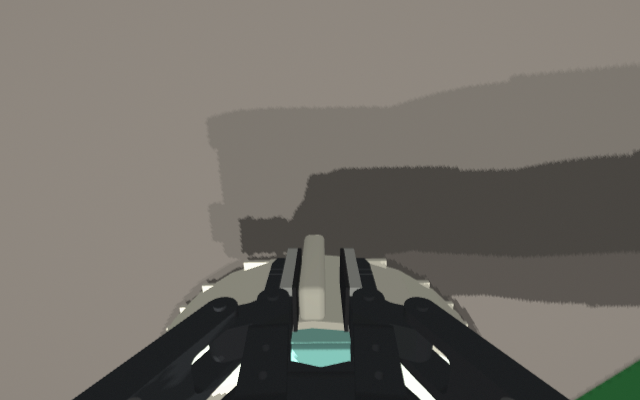

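View pics/t18c.png

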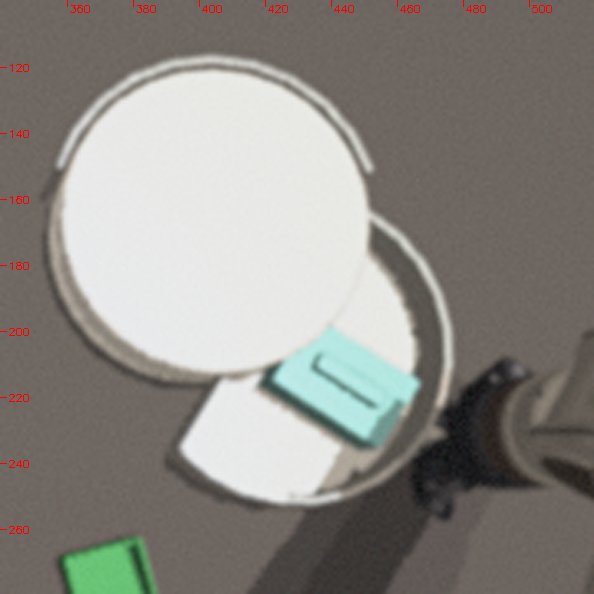

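Emit:
move_arm(motion=[[20,[-0.04,0.05,0],0.17],[20,[-0.13,0.15,0],0.5],[20,[-0.26,0.29,0],1.0],[20,[-0.41,0.43,0],1.5],[20,[-0.56,0.55,0],2.0],[20,[-0.72,0.67,0],2.5],[20,[-0.88,0.78,0],3.0],[20,[-1.05,0.89,0],3.5],[20,[-1.22,0.98,0],4.0],[20,[-1.34,1.04,0],4.33]])

```text
clock: 24.7
eef_pos: [0.4676, -0.2134, 0.0354]
tool_rot: [-0.261, 0.965, -0.0, 0.0]
ft_force: [1.8, -0.5, -0.4]
grip_width: 0.0197
```

```bash
python3 - <<'E'
from h import *
snap("top","t19");snap("scene","s19")
crop("t19",340,100,180,180,3.3,"t19c")
arc([1,3,6,9,12,15,18,21,24,25])
E
```

```text
24.8 [ 0.4674 -0.2131  0.0353] rad 0.1876 polar 171.3 jaw 120.5 F [-0.3 -0.5 -0.3]
1 [-0.04  0.05  0.  ] 0.17
3 [-0.13  0.15  0.  ] 0.5
6 [-0.26  0.29  0.  ] 1.0
9 [-0.41  0.43  0.  ] 1.5
12 [-0.56  0.55  0.  ] 2.0
15 [-0.71  0.67  0.  ] 2.5
18 [-0.87  0.78  0.  ] 3.0
21 [-1.04  0.88  0.  ] 3.5
24 [-1.22  0.98  0.  ] 4.0
25 [-1.27  1.01  0.  ] 4.17
```

View pics/t19c.png

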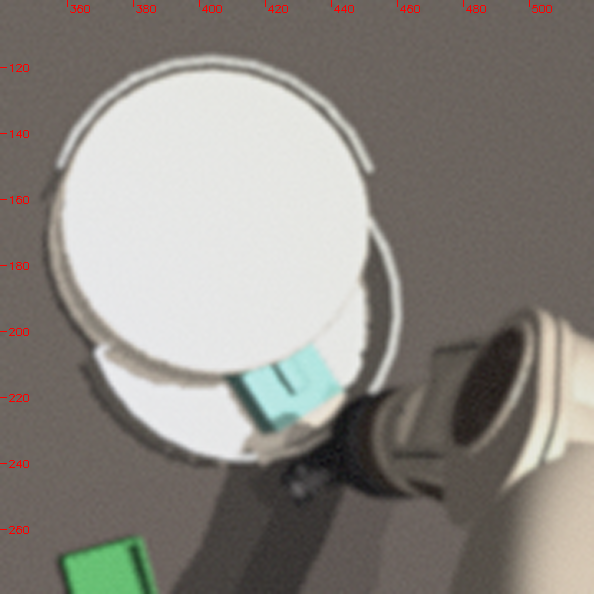

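View pics/s19.png

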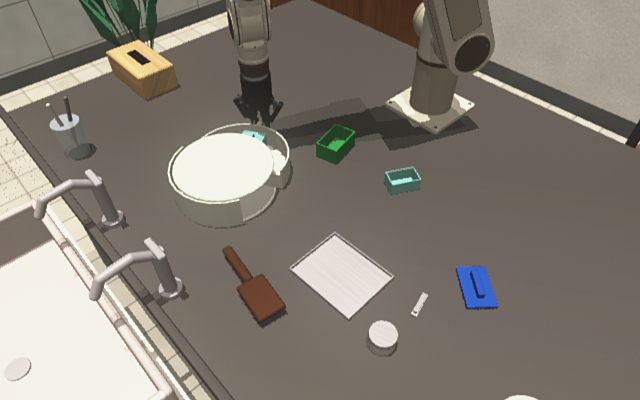

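Emit:
move_arm(motion=[[20,[-0.04,0.05,0],0.17],[20,[-0.13,0.15,0],0.5],[20,[-0.26,0.29,0],1.0],[20,[-0.41,0.43,0],1.5],[20,[-0.56,0.55,0],2.0],[20,[-0.71,0.67,0],2.5],[20,[-0.87,0.78,0],3.0],[20,[-1.04,0.88,0],3.5],[20,[-1.22,0.98,0],4.0],[20,[-1.27,1.01,0],4.17]])

```text
clock: 25.8
eef_pos: [0.497, -0.1376, 0.0353]
tool_rot: [-0.047, 0.999, -0.0, 0.0]
ft_force: [0.3, -0.3, 1.0]
grip_width: 0.0198
```

```bash
python3 - <<'E'
from h import *
snap("top","t20");snap("scene","s20");snap("wrist","w20")
crop("t20",340,100,180,180,3.3,"t20c")
crop("w20",220,180,200,160,4,"w20c")
arc([1,2,3,4,5,6,7,8,9,10])
E
```

```text
25.95 [ 0.4962 -0.138   0.0352] rad 0.1876 polar 146.5 jaw 95.5 F [ 0.2  0.5 -0.3]
1 [-0.04  0.05 -0.  ] 0.17
2 [-0.08  0.1  -0.  ] 0.33
3 [-0.13  0.15 -0.  ] 0.5
4 [-0.17  0.2  -0.  ] 0.67
5 [-0.22  0.25 -0.  ] 0.83
6 [-0.26  0.29 -0.  ] 1.0
7 [-0.31  0.34 -0.  ] 1.17
8 [-0.36  0.38 -0.  ] 1.33
9 [-0.4   0.43 -0.  ] 1.5
10 [-0.45  0.47 -0.  ] 1.67
```

View pics/t20c.png

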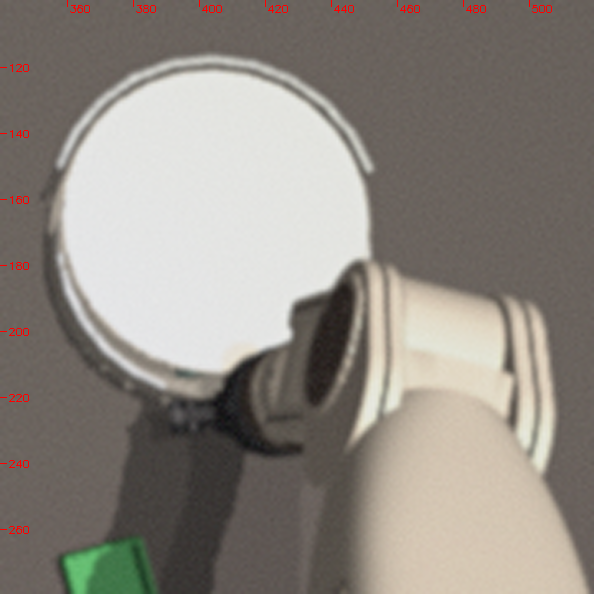

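View pics/w20c.png

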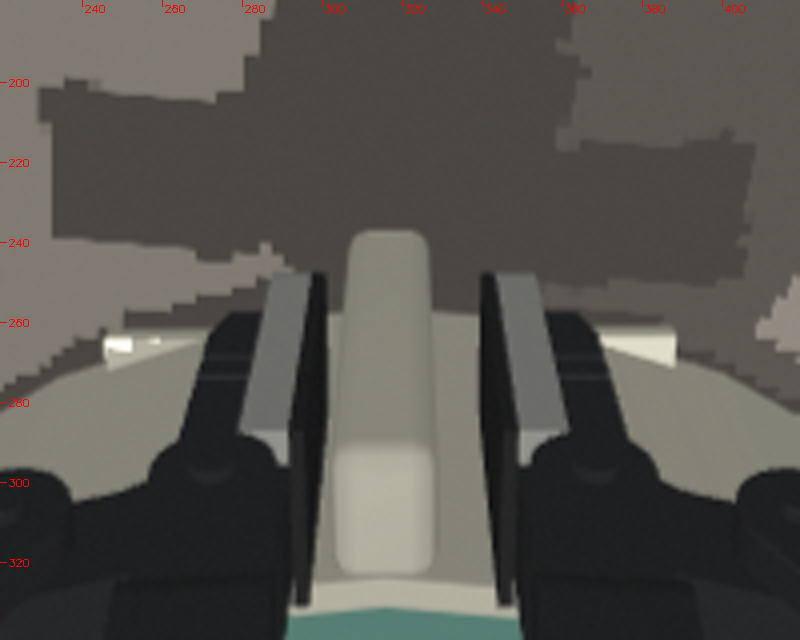

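Emit:
move_arm(motion=[[20,[-0.04,0.05,0],0.17],[20,[-0.08,0.1,0],0.33],[20,[-0.13,0.15,0],0.5],[20,[-0.17,0.2,0],0.67],[20,[-0.22,0.25,0],0.83],[20,[-0.26,0.29,0],1.0],[20,[-0.31,0.34,0],1.17],[20,[-0.36,0.38,0],1.33],[20,[-0.36,0.38,0],1.33],[20,[-0.36,0.38,0],1.33]])

```text
clock: 26.95
eef_pos: [0.5124, -0.1173, 0.0352]
tool_rot: [0.022, 1.0, -0.0, -0.0]
ft_force: [0.2, -1.7, 1.0]
grip_width: 0.0201
```

```bash
python3 - <<'E'
from h import *
snap("wrist","w21");snap("scene","s21")
crop("w21",220,180,200,160,4,"w21c")
crop("s21",150,70,170,160,4,"s21c")
arc([0.5,1,1.5,2,2.5,3])
E
```

```text
27.05 [ 0.5124 -0.1173  0.0352] rad 0.1874 polar 138.5 jaw 87.4 F [-0.5 -1.7  0.5]
0.5 [-0.02  0.03 -0.  ] 0.08
1 [-0.04  0.05 -0.  ] 0.17
1.5 [-0.06  0.08 -0.  ] 0.25
2 [-0.08  0.1  -0.  ] 0.33
2.5 [-0.11  0.12 -0.  ] 0.42
3 [-0.13  0.15 -0.  ] 0.5
```

View pics/w21c.png

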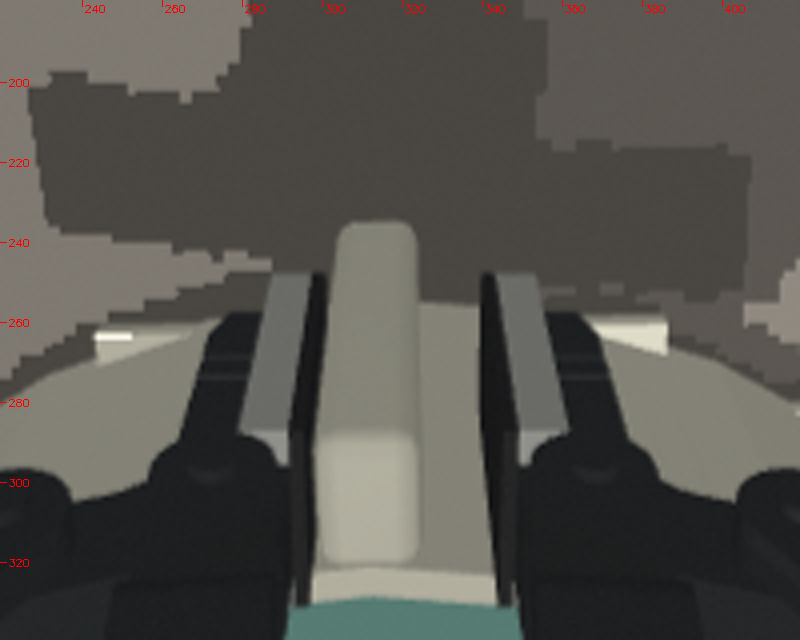

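View pics/s21c.png

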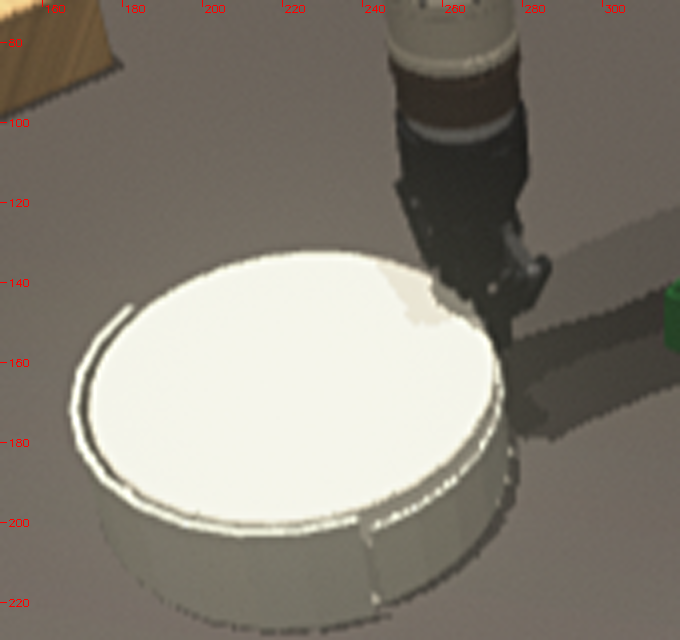

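Emit:
move_arm(motion=[[20,[-0.02,0.03,0],0.08],[20,[-0.04,0.05,0],0.17],[20,[-0.06,0.08,0],0.17],[20,[-0.07,0.1,0],0.17],[20,[-0.08,0.12,0],0.17],[20,[-0.08,0.12,0],0.17],[20,[-0.08,0.12,0],0.17],[20,[-0.08,0.12,0],0.17],[20,[-0.08,0.12,0],0.17],[20,[-0.08,0.12,0],0.17]])

```text
clock: 28.05
eef_pos: [0.5127, -0.1173, 0.035]
tool_rot: [0.034, 0.999, -0.006, -0.004]
ft_force: [-10.4, -18.3, 6.4]
grip_width: 0.0198
```

```bash
python3 - <<'E'
from h import *
snap("wrist","w22");snap("scene","s22")
crop("w22",220,180,200,160,4,"w22c")
arc([0.5,1,1.5,2,2.5,3])
E
```

```text
28.15 [ 0.5127 -0.1173  0.0351] rad 0.1873 polar 138.4 jaw 86.1 F [-11.1 -17.6   6. ]
0.5 [-0.02  0.03 -0.  ] 0.08
1 [-0.04  0.05 -0.  ] 0.17
1.5 [-0.06  0.08 -0.  ] 0.25
2 [-0.08  0.1  -0.  ] 0.33
2.5 [-0.1   0.13 -0.  ] 0.42
3 [-0.12  0.15 -0.  ] 0.5
```

View pics/w22c.png

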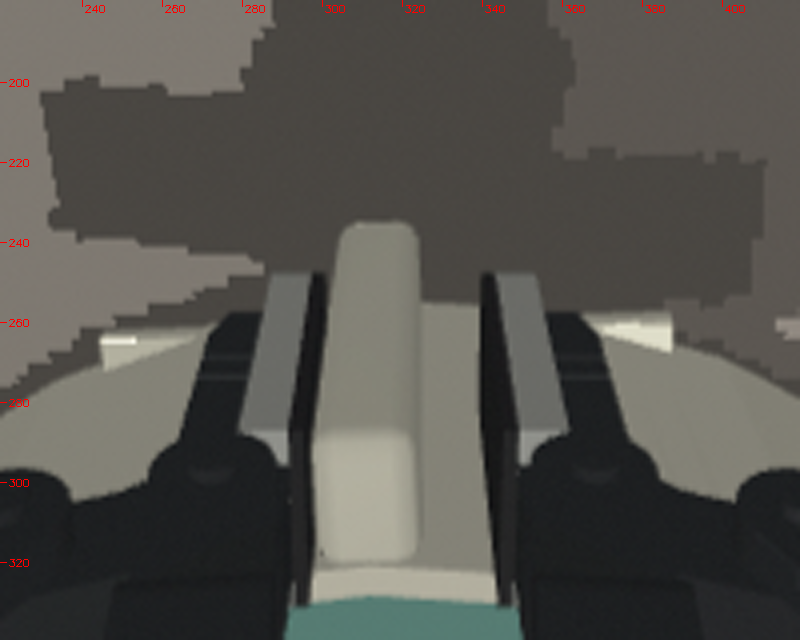

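Emit:
move_arm(motion=[[20,[0.06,-0.1,0],0],[24,[0.12,-0.18,0],0],[28,[0.12,-0.18,0],0],[28,[0.12,-0.18,0],0],[28,[0.12,-0.18,-0.3],0],[28,[0.12,-0.18,-0.7],0],[28,[0.12,-0.18,-1.2],0],[28,[0.12,-0.18,-1.8],0],[28,[0.12,-0.18,-2.4],0],[28,[0.12,-0.18,-2.8],0]])

```text
clock: 29.15
eef_pos: [0.5115, -0.1194, 0.1776]
tool_rot: [0.031, 1.0, -0.0, 0.002]
ft_force: [0.2, -0.1, -0.8]
grip_width: 0.0278
```

```bash
python3 - <<'E'
from h import *
snap("wrist","w23")
go([.35,.15,.25],90)
E
```

```text
t 29.2 pos [ 0.5132 -0.1198  0.1806] jaw 86.5 tilt [ 0.008 -0.001 -1.   ] F [ 0.8 -0.7  1.6] w 0.0279 j [-0.23  0.31 -0.03  1.22  0.   -0.17]
shift [ 3.58  5.18 -1.42] roll -0.59
```

View pics/w23.png

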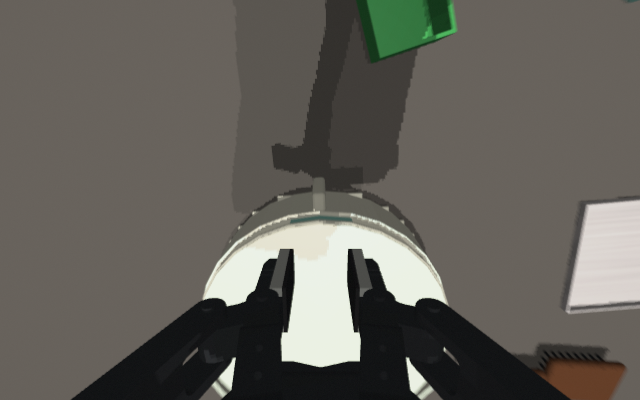

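Move the arm away to check from the fixed cameras.

Emit:
move_arm(motion=[[28,[0.5,0.7,-0.3],0],[28,[1.0,1.4,-0.6],0],[28,[1.5,2.1,-0.9],0],[28,[2.0,2.8,-1.2],0],[28,[2.5,3.5,-1.4],0],[28,[3.0,4.2,-1.4],0],[28,[3.5,5.0,-1.4],0],[28,[3.5,5.7,-1.4],0],[28,[3.5,5.7,-1.4],0],[28,[3.5,5.7,-1.4],0]])

```text
clock: 30.2
eef_pos: [0.353, 0.1762, 0.2449]
tool_rot: [0.03, 1.0, -0.0, -0.0]
ft_force: [-0.7, -0.1, -1.0]
grip_width: 0.028
```

```bash
python3 - <<'E'
from h import *
snap("top","t24");snap("scene","s24")
crop("t24",340,100,150,150,4,"t24c");crop("s24",150,90,150,140,4.2,"s24c")
np.set_printoptions(precision=4,suppress=True)
go([.35,.15,.25],90)
E
```

```text
t 30.3 pos [0.3533 0.175  0.2449] jaw 86.4 tilt [-0.001 -0.001 -1.   ] F [0.1 0.8 0.2] w 0.0282 j [ 0.46  0.02 -0.21  1.33 -0.    0.52]
shift [ 0.03 -0.5  -0.1 ] roll -0.6
```

View pics/t24c.png

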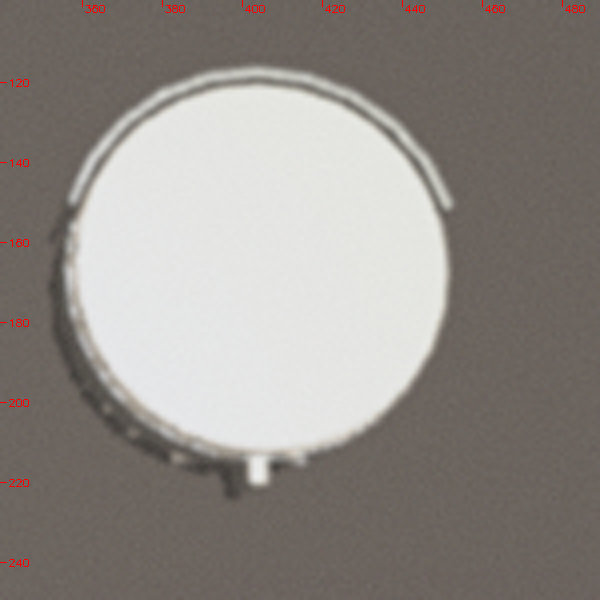

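View pics/s24c.png

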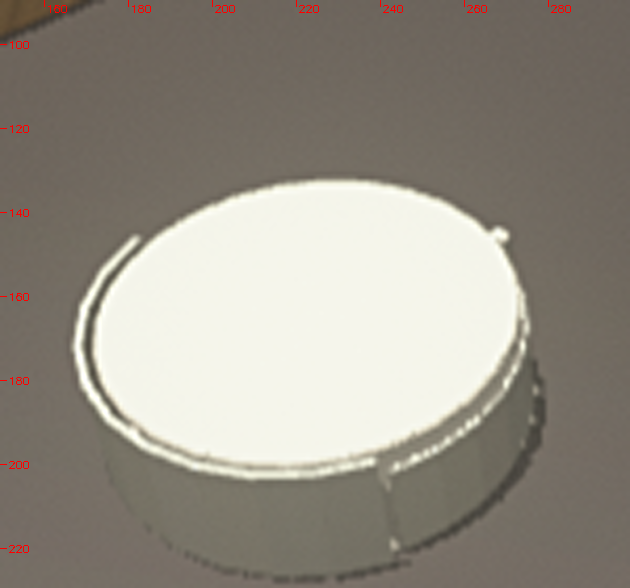

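View pics/t24.png

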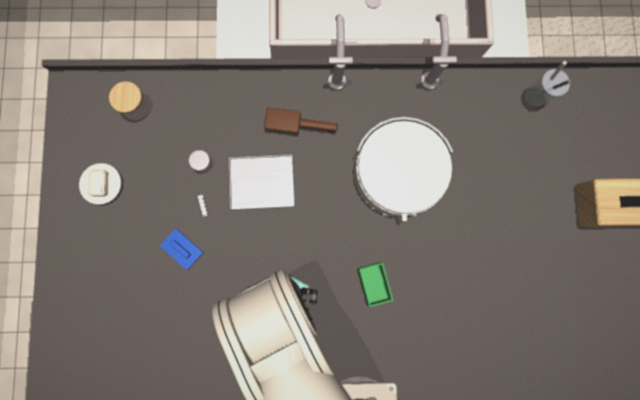

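```bash
python3 - <<'E'
from h import *
np.set_printoptions(precision=4,suppress=True)
T=load("t24");S=load("s24")
r=atz(T,(340+258/4-.5,100+484/4-.5),.066);r2=atz(S,(150+501/4.2-.5,90+230/4.2-.5),.066)
# expected: fit angle
for q,B,psi in((r,[.6483,-.1227],-2.09),(r2,[.6435,-.1243],-.88)):
    p=np.radians(psi);h=np.array(B)+np.array([[np.cos(p),-np.sin(p)],[np.sin(p),np.cos(p)]])@[.010,-.118]
    a=np.degrees(np.arctan2(*(q[:2]-h)[::-1]));a0=psi+np.degrees(np.arctan2(.118,-.149));print(q,a,a0)
    print("bin yaw seen from rib:",np.degrees(np.arctan2(-(q[1]-B[1]),-(q[0]-B[0]))))
crop("s24",230,170,50,60,10,"s24d")
crop("t24",345,140,80,90,6.5,"t24d")
E
```

```text
[ 0.507  -0.1191  0.066 ] 140.3493190701973 139.53266659538102
bin yaw seen from rib: -1.4454552862580037
[ 0.5089 -0.1219  0.066 ] 139.8473484010495 140.74266659538102
bin yaw seen from rib: -1.002662353217999
```

View pics/s24d.png

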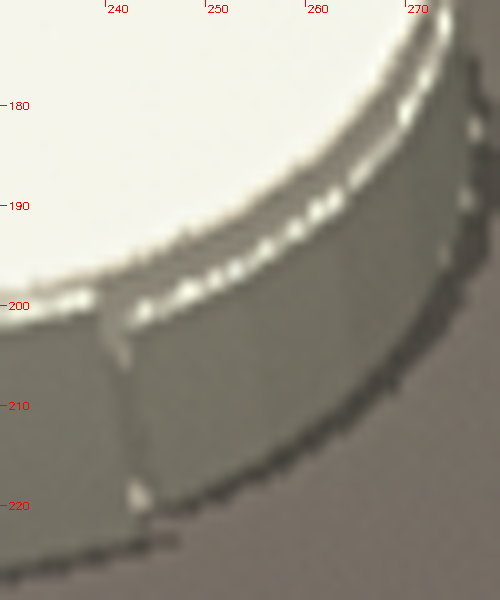

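```bash
python3 -c "
from workcell import *
print(job_done(), get_obs()['clock'])"
```

```text
the job is handed in; nothing more can be done
the job is handed in; nothing more can be done
```

The denture is in the large aqua cup, the lid is on, the closed cup stands upright in the bin's front compartment, and that front is swung shut. I handed the job in at about 30 s, with the gripper open and clear of everything.

**Last checks**
- **Lid:** the wrist picture after release showed it square and flush on the cup.
- **Cup:** the wrist and scene pictures after release showed it upright in the compartment. I could not see it again after shutting because it is under the roof.
- **Bin front:** it met its stop, with about 20 N of push giving no further movement. Afterwards the two fixed cameras put its angle at about +0.8° and −0.9°. They disagree in sign, but both are within calibration error of zero.
- **Other things:** in the last top view the hairbrush, nail clipper, cream jar, blue lid, green box and tray look unmoved. The arm partly hid the small aqua box there; I never touched it.

No check failed. The one other disagreement was 1–2 mm between camera views of the cup, settled by looking again just above the cup before lowering the lid.

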